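Make up two scenery kits

TASK

Make up two scenery kits from the stock on the table. Pack the deep blue box in layers: the large plaster rock on its floor, then the wooden divider laid level on the two ledges inside over the rock, then the rust-brown paint pot upright on the divider's round white mark. In the grey foam of the yellow tray put the olive-green paint pot upright in the square recess and the sanding block flat in the long recess; leave the black paint pot and the small rock where they are.

Things in the scene. Friction and masses are not known exactly. Their poses are not given: they have to be found in the camera images.
- kit_box: deep open box of blue plastic, fixed to the table, outside 138 (x) x 166 (y) mm over the walls, with a thin outer lip 5 mm farther out on the x sides and 7 to 10 mm on the y sides; 58 mm high, walls 6 mm. Inside 126 x 154 mm, floor 4 mm thick. Along each of the two short inner walls (at +y and -y) runs a ledge 18 mm deep whose top is 46 mm above the table, so 118 mm stays open between the ledges. Origin: centre of the underside, z up, its long side along its y.
- kit_tray: shallow yellow tray with a grey foam inlay (the floors of its recesses are yellow), fixed to the table, 141 (x) x 166 (y) mm, rim 18 mm high, foam surface at 16 mm. Two recesses 10 mm deep (floors 6 mm above the table): a square one 62 x 62 mm centred at x 0, y +40 mm, and a long one 117 (x) x 72 (y) mm centred at x 0, y -36 mm (its long side along the tray's x). Origin: centre of the underside, z up.
- divider: loose pale wooden plate 114 (x) x 142 (y) x 5 mm, lying flat, about 0.09 kg, with an upright brown grip fin at its centre: 44 mm long along x, 10 mm thick in y, its top 34 mm above the plate's underside. A flat round white mark, 58 mm across, is centred at x 0, y +40 mm. It fits the blue box with its y along the box's y, either way round, 6 mm to spare each side. Origin: centre of the underside, z up.
- rock_cast1: the large plaster rock, white with black speckles, 54 (x) x 80 (y) x 36 mm, about 0.12 kg. Origin: centre of the underside, z up.
- rock_cast2: the small plaster rock, the same white with black speckles, 47 (x) x 56 (y) x 29 mm; stays where it is. Origin: centre of the underside, z up.
- paint_pot1: paint pot with a rust-brown cap and splashes, 61 (x) x 50 (y) x 55 mm, round body 48 mm wide under a cap 50 mm wide; at the cap a small tab sticks out along x. For a grasp along x the faces lie at about -22 and +28 mm at the cap. Origin: centre of the underside, z up.
- paint_pot2: the same pot with a black cap; stays where it is. Origin: centre of the underside, z up.
- paint_pot3: paint pot with an olive-green and white cap, 54 (x) x 44 (y) x 61 mm, body 42 mm wide; at the cap a small tab sticks out along x. For a grasp along x the faces lie at about -18 and +25 mm. Origin: centre of the underside, z up.
- sanding_block: brown cork sanding block, 56 (x) x 101 (y) x 26 mm, lying flat, about 0.07 kg. Origin: centre of the underside, z up.
Things that resemble listed ones, but are neither listed nor needed, are in the scene too. Leave any turquoise look-alike of the paint_pot3 alone.

How it is judged (in metres and radians):
On the way, in this order (a step that is already met when the one before it is completed fails the run):
1. the large rock lies on the floor of the blue box (x of rock_cast1 in the frame of kit_box between -0.045 and 0.045 m and y of rock_cast1 in the frame of kit_box between -0.05 and 0.05 m and z of rock_cast1 in the frame of kit_box between -0.002 and 0.012 m), for 0.2 s.
2. the divider lies level on the ledges over it (all of step 1 and x of divider in the frame of kit_box between -0.012 and 0.012 m and y of divider in the frame of kit_box between -0.012 and 0.012 m and z of divider in the frame of kit_box between 0.042 and 0.05 m and angle between divider's own z axis and vertical below 0.06 rad), for 0.2 s.
3. the brown pot stands on the divider's white mark (all of step 2 and x of paint_pot1 in the frame of divider between -0.015 and 0.015 m and y of paint_pot1 in the frame of divider between 0.025 and 0.055 m and z of paint_pot1 in the frame of divider between 0.002 and 0.009 m and angle between paint_pot1's own z axis and vertical below 0.1 rad), for 0.2 s.
At the end, for the whole second after the job is handed in: Large rock on the blue box's floor; divider level (0.06 rad) on both ledges over it; brown pot upright on the divider, within 15 mm each way of the mark's centre; olive pot upright on the floor of the square recess, sanding block flat on the floor of the long one; all at rest (all of step 3 and x of paint_pot3 in the frame of kit_tray between -0.02 and 0.02 m and y of paint_pot3 in the frame of kit_tray between 0.02 and 0.06 m and z of paint_pot3 in the frame of kit_tray between 0.003 and 0.01 m and angle between each of paint_pot3, sanding_block's own z axis and vertical below 0.1 rad and x of sanding_block in the frame of kit_tray between -0.018 and 0.018 m and y of sanding_block in the frame of kit_tray between -0.052 and -0.02 m and z of sanding_block in the frame of kit_tray between 0.003 and 0.01 m and linear speed of each of rock_cast1, divider, paint_pot1, paint_pot3, sanding_block below 0.02 m/s); the robot touches nothing.
It fails at once if the black pot is moved by more than 30 mm (distance of paint_pot2 from where it was at the start of the episode above 0.03 m).
It fails at once if the small rock is moved by more than 30 mm (distance of rock_cast2 from where it was at the start of the episode above 0.03 m).
It also fails if it takes over 120 s, if anything falls off the work surface, if the arm or the gripper's body presses on something with over 40 N, if the wrist force passes 120 N, or if a joint passes its speed limit or range.

ROBOT

A 6-joint arm with a two-finger parallel gripper is mounted at the origin on a cart in front of the work surface, level with it; the furniture and walls round the work are solid. World frame = base frame: x ahead of the robot, y to its left, z up, the work surface at z = 0. Lengths are in m, angles in degrees, forces in N, time in s.
With the tool pointing down it reaches from about 0.4 to 0.825 m from the base axis. Payload 7 kg.
Tool frame: the origin (TCP) lies at the very end of the fingers, on their centre line; the grasp point (between the pads) lies behind it (r.grasp_offset is the z of the grasp point in the tool frame, in m); z points along the fingers, y is the direction in which the jaws open and shut (so a half turn about z gives the same grasp; the last joint's range is limited). The gripper opens to 88 mm and grips with 3 to 60 N. Pads are 19 mm wide; open, the fingers measure 130 mm over their backs; the gripper's body (78 mm by 193 mm) begins 47 mm behind the grasp point.
Start: joints at [-50.128, 20.546, 0.682, 0, -70.136, -16.507], TCP at [0.268, -0.62, 0.227] pointing down, gripper open.
Joint ranges: [-176.03, 176.03], [-82.01, 121.73], [-58.28, 71.71], [-173.87, 95.51], [-174.79, -0.11], [-173.66, 173.66]. Speed limits (degrees/s): [136.94, 136.94, 172.46, 180, 180, 180].

INTERFACE

Orientations are given as [roll, pitch, yaw] about the fixed x, y, z axes, in that order (R = Rz(yaw) Ry(pitch) Rx(roll)).
In Python, from plant import r gives the robot as it stands. The module is installed in compiled form; this text tells all that it offers.
- The arm moves only by the tool servo_tool, never from a script. Its argument "targets" is a list of rows, each an object of numbers: "dx", "dy", "dz": the shift along the world's x, y, z in cm; "spin": the turn about the world's z in rad; "grip": the opening in per cent of the stroke, from 0 (shut) to 100 (fully open). A call has exactly 10 rows; each row is the pose to reach, as a shift and turn from the pose commanded when the call began; what a row does not reach only later rows make up. A row lasts 1/12 s, in which the tool goes at most 41.7 mm and 7.16 degrees, less where a joint would pass 70% of its speed; a pose out of reach is approached as far as the arm can. A call with a gripper value outside its range is refused whole. The fingers move at their own pace and stop on an object; "squeeze" is the grip in N (left out, the last holds). Time passes only in rows, so rows that repeat a pose let the fingers close, or fill a call up. It gives the time, the measured TCP pose, the force and the opening at its end, in the units of the state.
- r.get_state(): the state, without advancing time (a new reading comes with each control period).
- r.capture(name): name is "side" or "top"; returns the picture (384x512x3 uint8, blue, green, red); there is no depth.
- r.get_calibration(name): a dict with "K" (3x3 intrinsics, pixels), "k1" (the pictures are not rectified: a ray, as slopes to the right and down, at radius r is drawn at 1 + k1 r^2 times it, then the intrinsics apply), "extrinsics" (4x4, takes a point from camera to world coordinates). Camera axes: x right, y down, z forward; pixel columns grow to the right and rows downward; lengths in m; the calibration is good to about 2 mm. A picture is of the moment at which its call begins. get_calibration takes no time and is no camera call.
- r.close_job(): hands the job in, once; it reports no verdict.
Trained networks look in the newest picture that a camera, given by its name, has taken for a name from the list of things; names that differ only in an ending like _2 or _b are one class to them, and where a whole thing is asked for, a point or a joint stands for the part that bears it (a point fixed in the world has none). Each returns a list of dicts, best first, with "p" (0 to 1); they miss things now and then, are a little off and sometimes report something else, mostly with a low value. They report only what shows in the picture. A call takes as long as a camera call. They do not tell look-alikes from the thing itself.
- r.cut_out(name, camera): "mask" (384x512 bool, what is visible of it) and "extent" ([left, top, right, bottom] in pixels, round what is visible of it).
The state is a dict: "time_s": time; "joints": joint angles; "qd": joint speeds; "joint_torque": joint torques, N m; "tcp_pos": TCP position; "eef_rot": TCP orientation; "contact_force": force on the tool from outside, world axes, zero at the start; "moment": the same for the moment, N m; "gripper_width": finger opening in m.
Only numpy, scipy, OpenCV 4.12 (cv2) and the standard library are available. Lean on these libraries where they do the work, as an engineer would, in place of code of your own. Each camera call takes 0.05 s, during which the arm holds its last target. There are 200 camera calls.

## Working session

There is one attempt and no reset: what is moved stays moved. The work goes in short steps, Python scripts to look and compute and a tool call to move; the robot and the scene stay as the last step left them, time stands still between calls to the robot, and variables do not carry over. Pictures are saved under pics/ and viewed, about 12 in all and at most 16, crops included, and the job is handed in when it is done.

Besides the shell and the picture viewer there is one more tool, called after "Emit:" as a command line: name --argument value ..., lists and objects as JSON in quotes. servo_tool: Moves the arm, as the interface text tells. Its arguments: {"type":"object","properties":{"targets":{"type":"array"},"squeeze":{"type":"number"}},"required":["targets"]}

```bash
mkdir -p pics; python3 - <<'E'
from plant import r
import cv2,numpy as np
for n in("top","side"):
    cv2.imwrite(f"pics/{n}0.png",r.capture(n)); c=r.get_calibration(n); print(n,c["K"],c["k1"],np.round(c["extrinsics"],4))
s=r.get_state(); print(s, r.grasp_offset)
for n in["kit_box","kit_tray","divider","rock_cast1","rock_cast2","paint_pot1","paint_pot3","sanding_block"]:
    for cam in("top",):
        print(n,cam,[(round(d["p"],2),[int(v) for v in d["extent"]]) for d in r.cut_out(n,cam)])
E
```

```text
top [[478.83647245   0.         254.29788559]
 [  0.         478.83647245 189.31116819]
 [  0.           0.           1.        ]] -0.025103326802105932 [[ 3.4000e-03 -9.9470e-01  1.0250e-01  4.5490e-01]
 [-1.0000e+00 -2.5000e-03  9.1000e-03 -6.0000e-04]
 [-8.8000e-03 -1.0250e-01 -9.9470e-01  1.2864e+00]
 [ 0.0000e+00  0.0000e+00  0.0000e+00  1.0000e+00]]
side [[450.28494992   0.         248.84157866]
 [  0.         450.28494992 194.44320212]
 [  0.           0.           1.        ]] 0.056513399016004585 [[-0.9308 -0.1527  0.3321  0.1336]
 [-0.3654  0.416  -0.8328  1.1218]
 [-0.011  -0.8965 -0.443   0.6472]
 [ 0.      0.      0.      1.    ]]
{'time_s': 0.1, 'joints': array([-5.01261233e+01,  2.05875349e+01,  6.39212067e-01, -1.76472599e-02,
       -7.01348854e+01, -1.65045656e+01]), 'qd': array([ 0.06488518, -0.04025042,  0.15720333,  0.13487778,  0.01092901,
       -0.05511303]), 'joint_torque': array([-5.28898472e-04, -5.84163988e+01,  2.93752885e+01,  7.01557070e+00,
        1.02155274e-02, -6.57524765e-05]), 'tcp_pos': array([ 0.26752377, -0.61925401,  0.22571578]), 'eef_rot': 
[... 159 characters left out ...]
1664279, -0.01727633]), 'gripper_width': 0.0876494427826386} -0.0188
kit_box top [(0.7, [112, 154, 183, 216])]
kit_tray top [(0.73, [339, 149, 401, 204])]
divider top [(0.85, [117, 227, 179, 283]), (0.27, [296, 234, 315, 249])]
rock_cast1 top [(0.97, [196, 227, 226, 247]), (0.51, [293, 233, 318, 251])]
rock_cast2 top [(0.97, [196, 227, 226, 247]), (0.51, [293, 233, 318, 251])]
paint_pot1 top [(0.87, [206, 179, 220, 201]), (0.83, [298, 179, 316, 203]), (0.83, [359, 117, 380, 133]), (0.55, [250, 232, 269, 249])]
paint_pot3 top [(0.87, [206, 179, 220, 201]), (0.83, [298, 179, 316, 203]), (0.83, [359, 117, 380, 133]), (0.55, [250, 232, 269, 249])]
sanding_block top [(0.92, [237, 179, 280, 208])]
```

```bash
python3 - <<'E'
import cv2
im=cv2.imread("pics/top0.png"); cv2.imwrite("pics/c1.png",cv2.resize(im[105:295,100:420],None,fx=2.5,fy=2.5,interpolation=cv2.INTER_CUBIC))
E
```

```text
(no output)
```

View pics/c1.png

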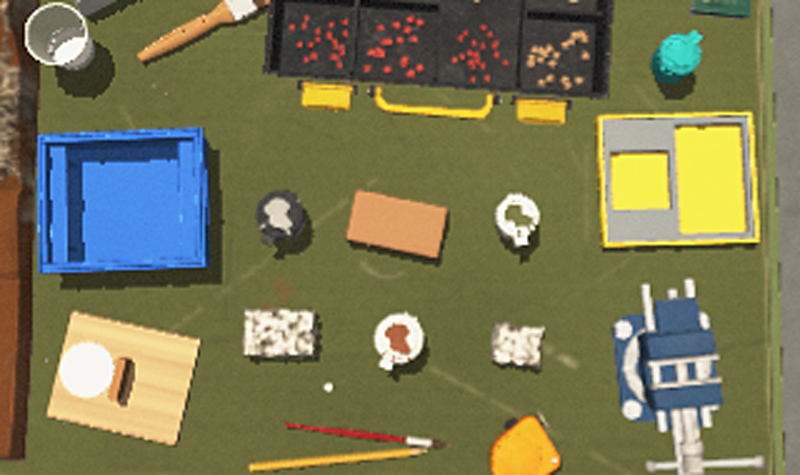

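View pics/side0.png

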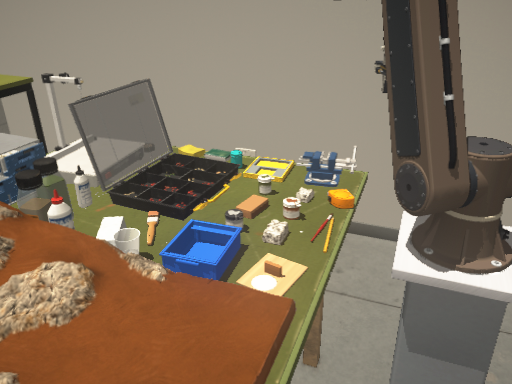

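The top view shows these look-alikes:
- **Pots:** black at about (212,191), olive/white at (307,191), brown at (260,241), turquoise at (371,127).
- **Rocks:** large at (212,238), small at (307,243). The vise, brush and knife are clutter.

My picks are the rock at (212,238), the brown pot at (260,241) and the olive pot at (307,191). I'll check them in one crop and fit the poses.

```bash
cat > h.py <<'E'
from plant import r
import cv2,numpy as np
from scipy.optimize import minimize
def proj(P,cam):
    c=r.get_calibration(cam);E=np.array(c["extrinsics"]);K=np.array(c["K"])
    q=(np.asarray(P,float)-E[:3,3])@E[:3,:3]; s=q[:,:2]/q[:,2:]; s=s*(1+c["k1"]*(s**2).sum(1,keepdims=True))
    return s*[K[0,0],K[1,1]]+K[:2,2]
def unproj(uv,z,cam):
    f=lambda p:((proj([[p[0],p[1],z]],cam)[0]-uv)**2).sum()
    return minimize(f,[.6,0],method="Nelder-Mead",options=dict(xatol=1e-5,fatol=1e-6)).x
def box(x,y,z0,z1): return np.array([[a,b,c] for a in(-x/2,x/2) for b in(-y/2,y/2) for c in(z0,z1)])
def pot(rb,rc,h,tab):
    t=np.linspace(0,2*np.pi,24,endpoint=False);c=np.c_[np.cos(t),np.sin(t)]
    return [np.vstack([np.c_[c*rb,0*t],np.c_[c*rc,0*t+h-14],np.c_[c*rc,0*t+h]])/1e3,
            np.array([[a,b,z] for a in(0,tab) for b in(-5,5) for z in(h-6,h)])/1e3]
M={"kit_box":[box(.148,.183,.05,.058),box(.138,.166,0,.058)],"kit_tray":[box(.141,.166,0,.018)],"divider":[box(.114,.142,0,.005),box(.044,.01,0,.034)],
 "rock_cast1":[box(.054,.08,0,.036)],"rock_cast2":[box(.047,.056,0,.029)],"paint_pot1":pot(24,25,55,36),"paint_pot2":pot(24,25,55,36),"paint_pot3":pot(21,22,61,32),"sanding_block":[box(.056,.101,0,.026)]}
S=6
def fit(name,mask,cam="top",z=0.,yaws=range(0,180,15),xy=None):
    ys,xs=np.nonzero(mask);x0,y0,x1,y1=xs.min()-12,ys.min()-12,xs.max()+12,ys.max()+12
    m=cv2.resize(mask[y0:y1,x0:x1].astype(np.float32),None,fx=S,fy=S,interpolation=cv2.INTER_LINEAR)>.5
    def cost(p):
        c,s=np.cos(p[2]),np.sin(p[2]);R=np.array([[c,-s,0],[s,c,0],[0,0,1]]);im=np.zeros(m.shape,np.uint8)
        for P in M[name]:
            q=(proj(P@R.T+[p[0],p[1],z],cam)-[x0,y0]+.5)*S-.5
            cv2.fillConvexPoly(im,cv2.convexHull(np.round(q).astype(np.int32)),1)
        im=im>0
        return 1-(im&m).sum()/(im|m).sum()
    g=unproj(np.array([xs.mean(),ys.mean()]),z+.02,cam) if xy is None else xy
    rs=[minimize(cost,[*g,np.radians(a)],method="Nelder-Mead",options=dict(initial_simplex=[[*g,np.radians(a)],[g[0]+.008,g[1],np.radians(a)],[g[0],g[1]+.008,np.radians(a)],[*g,np.radians(a+8)]],xatol=1e-4,fatol=1e-4)) for a in yaws]
    b=min(rs,key=lambda t:t.fun); return b.x[0],b.x[1],np.degrees(b.x[2]),1-b.fun
E
python3 - <<'E'
from h import *
im=r.capture("top")
sel={"kit_box":(147,185),"kit_tray":(370,176),"divider":(148,255),"rock_cast1":(211,237),"rock_cast2":(306,242),"paint_pot1":(260,241),"paint_pot2":(213,190),"paint_pot3":(307,191),"sanding_block":(258,193)}
for n,(u,v) in sel.items():
    best=None
    for d in r.cut_out(n,"top"):
        e=d["extent"]
        if abs((e[0]+e[2])/2-u)<8 and abs((e[1]+e[3])/2-v)<8: best=d;break
    if best is None: print(n,"none");continue
    if "pot" in n: yaws=range(-180,180,20)
    else: yaws=range(0,180,20)
    print(n,round(best["p"],2),np.round(fit(n,best["mask"],yaws=yaws),4),int(best["mask"].sum()))
cv2.imwrite("pics/c2.png",cv2.resize(im[170:260,190:325],None,fx=5.5,fy=5.5,interpolation=cv2.INTER_CUBIC))
E
```

```text
kit_box 0.88 [0.585  0.0249 0.     0.    ] 3796
kit_tray 0.74 [ 0.63   -0.0248  0.      0.    ] 3335
divider none
rock_cast1 0.63 [4.56000e-01 1.22700e-01 1.77192e+02 8.05500e-01] 534
rock_cast2 0.85 [ 4.442000e-01 -1.251000e-01  1.726746e+02  8.066000e-01] 328Traceback (most recent call last):
  File "<stdin>", line 12, in <module>
  File "h.py", line 30, in fit
    rs=[minimize(cost,[*g,np.radians(a)],method="Nelder-Mead",options=dict(initial_simplex=[[*g,np.radians(a)],[g[0]+.008,g[1],np.radians(a)],[g[0],g[1]+.008,np.radians(a)],[*g,np.radians(a+8)]],xatol=1e-4,fatol=1e-4)) for a in yaws]
        ~~~~~~~~^^^^^^^^^^^^^^^^^^^^^^^^^^^^^^^^^^^^^^^^^^^^^^^^^^^^^^^^^^^^^^^^^^^^^^^^^^^^^^^^^^^^^^^^^^^^^^^^^^^^^^^^^^^^^^^^^^^^^^^^^^^^^^^^^^^^^^^^^^^^^^^^^^^^^^^^^^^^^^^^^^^^^^^^^^^^^^^^^^^^^^^^^^^^^^^^^^^^^^^^^^
    res = _minimize_neldermead(fun, x0, args, callback, bounds=bounds,
                               **options)
    fxr = func(xr)
    fx = function(np.copy(x), *(wrapper_args + args))
  File "h.py", line 25, in cost
    q=(proj(P@R.T+[p[0],p[1],z],cam)-[x0,y0]+.5)*S-.5
       ~~~~^^^^^^^^^^^^^^^^^^^^^^^^^
  File "h.py", line 5, in proj
    c=r.get_calibration(cam);E=np.array(c["extrinsics"]);K=np.array(c["K"])
ValueError: time passes only in moves, steps and waits
```

```bash
python3 - <<'E'
s=open("h.py").read()
a=s.index("def proj");b=s.index("def box")
s=s[:a]+'''CAL={n:{k:np.array(v,float) for k,v in r.get_calibration(n).items()} for n in("top","side")}
def proj(P,cam):
    c=CAL[cam];E=c["extrinsics"];R=E[:3,:3].T
    return cv2.projectPoints(np.asarray(P,float),cv2.Rodrigues(R)[0],-R@E[:3,3],c["K"],np.array([float(c["k1"]),0,0,0]))[0][:,0]
def unproj(uv,z,cam):
    c=CAL[cam];E=c["extrinsics"];s=cv2.undistortPoints(np.array([[uv]],float),c["K"],np.array([float(c["k1"]),0,0,0]))[0,0]
    d=E[:3,:3]@[*s,1];return (E[:3,3]+d*(z-E[2,3])/d[2])[:2]
'''+s[b:]
open("h.py","w").write(s)
E
cat > m.py <<'E'
from h import *
import pickle
im=r.capture("top")
sel={"kit_box":(147,185),"kit_tray":(370,176),"divider":(148,255),"rock_cast1":(211,237),"paint_pot1":(260,241),"paint_pot2":(213,190),"paint_pot3":(307,191),"sanding_block":(258,193)}
res={}
for n,(u,v) in sel.items():
  for cam in("top",):
    best=None
    for d in r.cut_out(n,cam):
        e=d["extent"]
        if abs((e[0]+e[2])/2-u)<12 and abs((e[1]+e[3])/2-v)<12: best=d;break
    if best is None: print(n,"none");continue
    res[n]=best["mask"]
    yaws=range(-180,180,30) if "pot" in n else range(0,180,30)
    print(n,round(best["p"],2),np.round(fit(n,best["mask"],yaws=yaws),4),int(best["mask"].sum()))
pickle.dump(res,open("masks.pkl","wb"))
o=np.zeros_like(im)
for m in res.values(): o[m]=(0,0,255)
cv2.imwrite("pics/c2.png",cv2.resize(np.vstack([im[170:260,110:325],cv2.addWeighted(im,.6,o,.4,0)[150:290,110:325]]),None,fx=2.6,fy=2.6,interpolation=cv2.INTER_CUBIC))
E
python3 m.py
```

```text
kit_box 0.75 [0.5924 0.2859 2.8079 0.9305] 3762
kit_tray 0.79 [ 0.6219 -0.3001  1.6973  0.9676] 3273
divider 0.68 [  0.407    0.2911 167.351    0.9687] 2342
rock_cast1 none
paint_pot1 0.72 [ 4.509000e-01 -3.500000e-03  1.531665e+02  9.379000e-01] 314
paint_pot2 0.83 [5.77900e-01 1.22900e-01 1.57752e+02 8.94100e-01] 311
paint_pot3 0.81 [ 5.773000e-01 -1.244000e-01 -1.750576e+02  9.165000e-01] 260
sanding_block 0.57 [5.71400e-01 3.00000e-04 1.69066e+02 9.52500e-01] 804
```

View pics/c2.png

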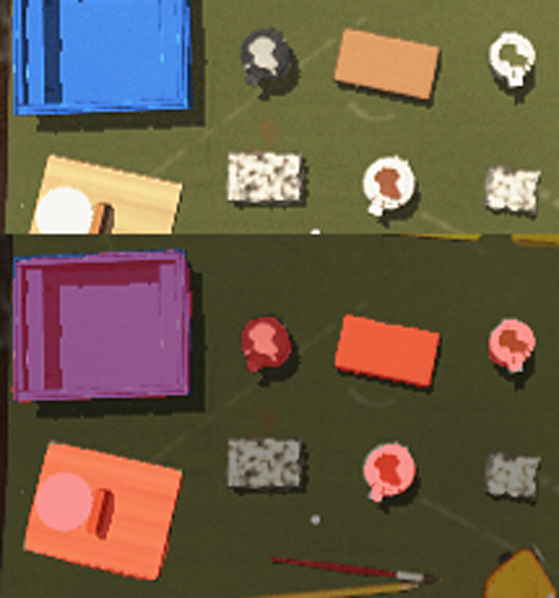

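The crop confirms it: the brown-cap pot is at (260,241), the olive/white pot at (307,191), and the large rock at (212,239), wider than the small one at (307,243). I'll start moving and refine the rock and box positions along the way.

Emit:
servo_tool --targets '[{"dx":20,"dy":36,"dz":0,"spin":0.55,"grip":100},{"dx":20,"dy":36,"dz":0,"spin":0.55,"grip":100},{"dx":20,"dy":36,"dz":0,"spin":0.55,"grip":100},{"dx":20,"dy":36,"dz":0,"spin":0.55,"grip":100},{"dx":20,"dy":36,"dz":0,"spin":0.55,"grip":100},{"dx":20,"dy":36,"dz":0,"spin":0.55,"grip":100},{"dx":20,"dy":36,"dz":0,"spin":0.55,"grip":100},{"dx":20,"dy":36,"dz":0,"spin":0.55,"grip":100},{"dx":20,"dy":36,"dz":0,"spin":0.55,"grip":100},{"dx":20,"dy":36,"dz":0,"spin":0.55,"grip":100}]' --squeeze 25

```text
time_s: 2.13
tcp_pos: [0.4685, -0.2574, 0.227]
eef_rot: [-179.9, 0.0, -125.1]
contact_force: [0.4, -0.1, -0.4]
gripper_width: 0.0875
```

```bash
python3 - <<'E'
from h import *
im=cv2.imread("pics/top0.png")
# rocks: bright/grey speckled pixels vs green table, local window
def seg(x0,y0,x1,y1):
    w=im[y0:y1,x0:x1].astype(int); b,g,rr=w[...,0],w[...,1],w[...,2]
    hsv=cv2.cvtColor(im[y0:y1,x0:x1],cv2.COLOR_BGR2HSV)
    m=((hsv[...,1]<70)&(hsv[...,2]>60)).astype(np.uint8)
    m=cv2.morphologyEx(m,cv2.MORPH_CLOSE,np.ones((5,5)))
    n,l,st,_=cv2.connectedComponentsWithStats(m); k=1+np.argmax(st[1:,4])
    o=np.zeros(im.shape[:2],bool);o[y0:y1,x0:x1]=l==k;return o
m=seg(190,220,236,258);ys,xs=np.nonzero(m);print(xs.min(),xs.max(),ys.min(),ys.max(),m.sum())
print("rock",np.round(fit("rock_cast1",m,yaws=range(-20,40,10)),4))
# box blue: top silhouette and side silhouette
hsv=cv2.cvtColor(im,cv2.COLOR_BGR2HSV)
w=np.zeros(im.shape[:2],bool);w[145:225,100:195]=1
mb=w&(hsv[...,0]>95)&(hsv[...,0]<125)&(hsv[...,1]>110)
print("box",mb.sum(),np.round(fit("kit_box",mb,yaws=[-5,0,5]),4))
M["kit_box"]=[box(.148,.183,.053,.058)]
q=proj(np.array([[.592,.286,.058]])+box(.126,.154,0,0)[::2],"top");print(q.round(1))
cv2.imwrite("pics/box.png",cv2.resize(im[148:224,104:192],None,fx=7,fy=7,interpolation=cv2.INTER_NEAREST))
E
```

```text
197 226 228 248 561
rock [ 0.456   0.1223 -3.5151  0.846 ]
box 3823 [0.5932 0.2861 2.5246 0.9461]
[[177.2 209.4]
 [117.7 209.2]
 [178.2 161. ]
 [119.3 160.9]]
```

View pics/box.png

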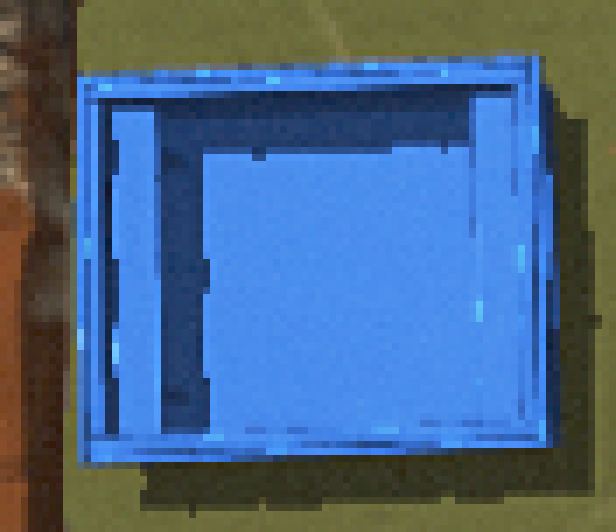

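Box lip corners in full-image pixels are about (115,158), (180,156), (182,211) and (115,214), giving a yaw of about +2.4°. Next, above the rock.

Emit:
servo_tool --targets '[{"dx":-1.2,"dy":38.2,"dz":-7,"spin":0.55},{"dx":-1.2,"dy":38.2,"dz":-7,"spin":0.55},{"dx":-1.2,"dy":38.2,"dz":-7,"spin":0.55},{"dx":-1.2,"dy":38.2,"dz":-7,"spin":0.55},{"dx":-1.2,"dy":38.2,"dz":-7,"spin":0.55},{"dx":-1.2,"dy":38.2,"dz":-7,"spin":0.55},{"dx":-1.2,"dy":38.2,"dz":-7,"spin":0.55},{"dx":-1.2,"dy":38.2,"dz":-7,"spin":0.55},{"dx":-1.2,"dy":38.2,"dz":-7,"spin":0.55},{"dx":-1.2,"dy":38.2,"dz":-7,"spin":0.55}]'

```text
validation failed for argument at $.ta...
```

```bash
python3 - <<'E'
from h import *
print(r.get_state()["joints"].round(1))
C=np.array([unproj((104+a/7-.5,148+b/7-.5),.058,"top") for a,b in[(80,75),(538,57),(552,447),(82,465)]])
print(C.round(4),C.mean(0).round(4))
C=np.array([unproj((104+a/7-.5,148+b/7-.5),.058,"top") for a,b in[(106,92),(522,76),(525,440),(106,452)]])
print(C.round(4),C.mean(0).round(4))
cv2.imwrite("pics/s1.png",r.capture("side"))
E
```

```text
[ -7.8   7.3 -17.   -0.  -65.7 -27.3]
[[0.6621 0.3747]
 [0.6691 0.2035]
 [0.524  0.1956]
 [0.5168 0.3691]] [0.593  0.2857]
[[0.6557 0.3647]
 [0.6619 0.2094]
 [0.5266 0.2056]
 [0.5216 0.3603]] [0.5915 0.285 ]
```

View pics/s1.png

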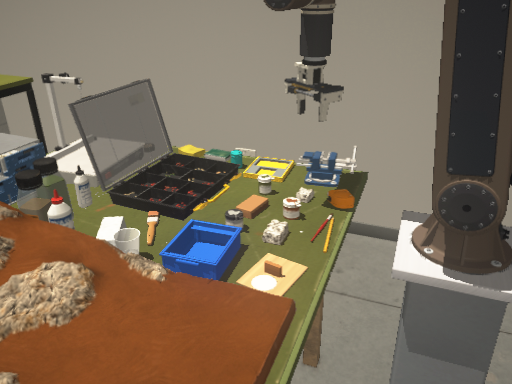

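The call was refused, most likely because it left out "grip", so the arm is still over the table. Box centre is about (0.5925, 0.2855). Repeating the call with grip.

Emit:
servo_tool --targets '[{"dx":-1.2,"dy":38.2,"dz":-7,"spin":0.55,"grip":100},{"dx":-1.2,"dy":38.2,"dz":-7,"spin":0.55,"grip":100},{"dx":-1.2,"dy":38.2,"dz":-7,"spin":0.55,"grip":100},{"dx":-1.2,"dy":38.2,"dz":-7,"spin":0.55,"grip":100},{"dx":-1.2,"dy":38.2,"dz":-7,"spin":0.55,"grip":100},{"dx":-1.2,"dy":38.2,"dz":-7,"spin":0.55,"grip":100},{"dx":-1.2,"dy":38.2,"dz":-7,"spin":0.55,"grip":100},{"dx":-1.2,"dy":38.2,"dz":-7,"spin":0.55,"grip":100},{"dx":-1.2,"dy":38.2,"dz":-7,"spin":0.55,"grip":100},{"dx":-1.2,"dy":38.2,"dz":-7,"spin":0.55,"grip":100}]'

```text
time_s: 3.02
tcp_pos: [0.4555, 0.1264, 0.1561]
eef_rot: [-180.0, 0.0, -93.5]
contact_force: [0.4, -0.1, 0.5]
gripper_width: 0.0878
```

```bash
python3 - <<'E'
from h import *
s=r.get_state();print(s["joints"].round(1),s["tcp_pos"])
im=r.capture("side")
P=np.array(s["tcp_pos"]);y=np.radians(s["eef_rot"][2]+90);d=np.array([np.cos(y),np.sin(y),0])
for k in(-.054,0,.054):
    p=proj([P+d*k],"side")[0];cv2.circle(im,tuple(p.round().astype(int)),1,(0,0,255),-1)
for b in box(.054,.08,0,.036):
    a=np.radians(-3.5);q=np.array([.456+b[0]*np.cos(a)-b[1]*np.sin(a),.1223+b[0]*np.sin(a)+b[1]*np.cos(a),b[2]]);p=proj([q],"side")[0];cv2.circle(im,tuple(p.round().astype(int)),0,(0,255,0),-1)
cv2.imwrite("pics/s2.png",cv2.resize(im[130:290,200:360],None,fx=3.7,fy=3.7,interpolation=cv2.INTER_CUBIC))
E
```

```text
[ 39.4   4.8 -29.9  -0.  -55.2 -42.9] [0.45553101 0.12637279 0.15612056]
```

View pics/s2.png

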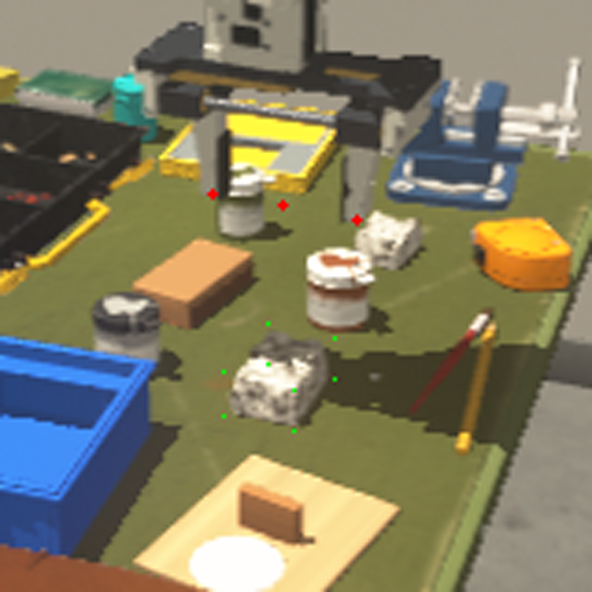

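Fingertips project right on the overlay, and the rock sits in the fitted box. Descending and gripping.

Emit:
servo_tool --targets '[{"dx":0,"dy":0,"dz":-4,"spin":0,"grip":100},{"dx":0,"dy":0,"dz":-8,"spin":0,"grip":100},{"dx":0,"dy":0,"dz":-11,"spin":0,"grip":100},{"dx":0,"dy":0,"dz":-13,"spin":0,"grip":100},{"dx":0,"dy":0,"dz":-14.5,"spin":0,"grip":100},{"dx":0,"dy":0,"dz":-14.5,"spin":0,"grip":100},{"dx":0,"dy":0,"dz":-14.5,"spin":0,"grip":0},{"dx":0,"dy":0,"dz":-14.5,"spin":0,"grip":0},{"dx":0,"dy":0,"dz":-14.5,"spin":0,"grip":0},{"dx":0,"dy":0,"dz":-14.5,"spin":0,"grip":0}]' --squeeze 25

```text
time_s: 3.9
tcp_pos: [0.4564, 0.1229, 0.0128]
eef_rot: [-179.9, 0.1, -93.6]
contact_force: [-0.1, 0.7, 0.1]
gripper_width: 0.0664
```

Emit:
servo_tool --targets '[{"dx":0,"dy":0,"dz":0,"spin":0,"grip":0},{"dx":0,"dy":0,"dz":0,"spin":0,"grip":0},{"dx":0,"dy":0,"dz":0,"spin":0,"grip":0},{"dx":0,"dy":0,"dz":0,"spin":0,"grip":0},{"dx":0,"dy":0,"dz":0,"spin":0,"grip":0},{"dx":0,"dy":0,"dz":1,"spin":0,"grip":0},{"dx":0,"dy":0,"dz":3,"spin":0,"grip":0},{"dx":0,"dy":0,"dz":6,"spin":0,"grip":0},{"dx":0,"dy":0,"dz":9,"spin":0,"grip":0},{"dx":0,"dy":0,"dz":12,"spin":0,"grip":0}]'

```text
time_s: 4.73
tcp_pos: [0.4549, 0.1219, 0.1325]
eef_rot: [179.9, -0.0, -93.6]
contact_force: [1.0, 0.5, -1.3]
gripper_width: 0.0515
```

Emit:
servo_tool --targets '[{"dx":3,"dy":4,"dz":0,"spin":0.02,"grip":0},{"dx":6,"dy":7,"dz":0,"spin":0.04,"grip":0},{"dx":9,"dy":10,"dz":0,"spin":0.06,"grip":0},{"dx":11.5,"dy":13,"dz":0,"spin":0.08,"grip":0},{"dx":13.7,"dy":16.4,"dz":0,"spin":0.105,"grip":0},{"dx":13.7,"dy":16.4,"dz":0,"spin":0.105,"grip":0},{"dx":13.7,"dy":16.4,"dz":0,"spin":0.105,"grip":0},{"dx":13.7,"dy":16.4,"dz":-2,"spin":0.105,"grip":0},{"dx":13.7,"dy":16.4,"dz":-4,"spin":0.105,"grip":0},{"dx":13.7,"dy":16.4,"dz":-4,"spin":0.105,"grip":0}]'

```text
time_s: 5.57
tcp_pos: [0.5896, 0.2843, 0.0872]
eef_rot: [179.6, -0.2, -87.7]
contact_force: [-1.0, -0.3, -2.5]
gripper_width: 0.0511
```

```bash
python3 - <<'E'
from h import *
s=r.get_state();print(s["tcp_pos"],s["eef_rot"][2])
a=r.capture("top")[130:250,80:210];b=r.capture("side")[130:300,120:290]
cv2.imwrite("pics/v3.png",np.hstack([cv2.resize(a,(400,370)),cv2.resize(b,(370,370))]))
E
```

```text
[0.58962112 0.28429257 0.08715582] -87.66363309251858
```

View pics/v3.png

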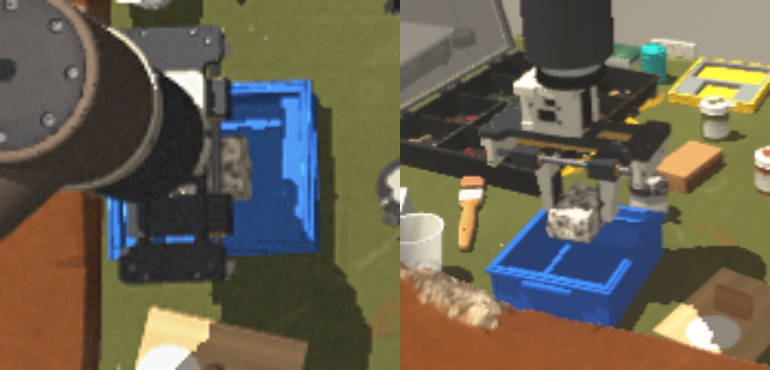

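The rock hangs centred over the box in both views, so I'll lower and release with a partial opening.

Emit:
servo_tool --targets '[{"dx":0,"dy":0,"dz":-2,"spin":0,"grip":0},{"dx":0,"dy":0,"dz":-4,"spin":0,"grip":0},{"dx":0,"dy":0,"dz":-5.5,"spin":0,"grip":0},{"dx":0,"dy":0,"dz":-6.5,"spin":0,"grip":0},{"dx":0,"dy":0,"dz":-7.2,"spin":0,"grip":0},{"dx":0,"dy":0,"dz":-7.4,"spin":0,"grip":0},{"dx":0,"dy":0,"dz":-7.4,"spin":0,"grip":0},{"dx":0,"dy":0,"dz":-7.4,"spin":0,"grip":72},{"dx":0,"dy":0,"dz":-7.4,"spin":0,"grip":72},{"dx":0,"dy":0,"dz":-7.4,"spin":0,"grip":72}]'

```text
time_s: 6.5
tcp_pos: [0.5933, 0.2868, 0.0187]
eef_rot: [-179.9, 0.1, -87.6]
contact_force: [0.7, 0.0, 0.1]
gripper_width: 0.0619
```

Emit:
servo_tool --targets '[{"dx":0,"dy":0,"dz":0,"spin":0,"grip":72},{"dx":0,"dy":0,"dz":0,"spin":0,"grip":72},{"dx":0,"dy":0,"dz":2,"spin":0,"grip":72},{"dx":0,"dy":0,"dz":5,"spin":0,"grip":72},{"dx":0,"dy":0,"dz":8,"spin":0,"grip":72},{"dx":0,"dy":0,"dz":12,"spin":0,"grip":72},{"dx":0,"dy":0,"dz":15,"spin":0,"grip":72},{"dx":0,"dy":0,"dz":15,"spin":0,"grip":72},{"dx":0,"dy":0,"dz":15,"spin":0,"grip":72},{"dx":0,"dy":0,"dz":15,"spin":0,"grip":72}]'

```text
time_s: 7.33
tcp_pos: [0.5923, 0.2862, 0.1675]
eef_rot: [180.0, 0.0, -87.6]
contact_force: [-0.4, -0.4, -0.9]
gripper_width: 0.0631
```

Emit:
servo_tool --targets '[{"dx":-18.6,"dy":0.5,"dz":0,"spin":1.31,"grip":60},{"dx":-18.6,"dy":0.5,"dz":0,"spin":1.31,"grip":60},{"dx":-18.6,"dy":0.5,"dz":0,"spin":1.31,"grip":60},{"dx":-18.6,"dy":0.5,"dz":0,"spin":1.31,"grip":60},{"dx":-18.6,"dy":0.5,"dz":0,"spin":1.31,"grip":60},{"dx":-18.6,"dy":0.5,"dz":-4.5,"spin":1.31,"grip":60},{"dx":-18.6,"dy":0.5,"dz":-4.5,"spin":1.31,"grip":60},{"dx":-18.6,"dy":0.5,"dz":-4.5,"spin":1.31,"grip":60},{"dx":-18.6,"dy":0.5,"dz":-4.5,"spin":1.31,"grip":60},{"dx":-18.6,"dy":0.5,"dz":-4.5,"spin":1.31,"grip":60}]'

```text
time_s: 8.17
tcp_pos: [0.4059, 0.2904, 0.1209]
eef_rot: [179.8, 0.1, -15.6]
contact_force: [-0.0, -0.5, -0.2]
gripper_width: 0.0523
```

```bash
python3 - <<'E'
from h import *
s=r.get_state();print(s["tcp_pos"],s["eef_rot"][2])
b=r.capture("side")
P=np.array(s["tcp_pos"])
def dot(p,c): cv2.circle(b,tuple(proj([p],"side")[0].round().astype(int)),0,c,-1)
dot(P,(0,0,255))
a=np.radians(-12.65);R=np.array([[np.cos(a),-np.sin(a),0],[np.sin(a),np.cos(a),0],[0,0,1]])
for q in np.vstack([box(.114,.142,0,.005),box(.044,.01,.005,.034)]): dot(R@q+[.407,.2911,0],(0,255,0))
cv2.imwrite("pics/v4.png",cv2.resize(b[150:310,150:320],None,fx=4,fy=3.6,interpolation=cv2.INTER_CUBIC)[:600,:800])
E
```

```text
[0.40585174 0.29043841 0.12093642] -15.606245889719546
```

View pics/v4.png

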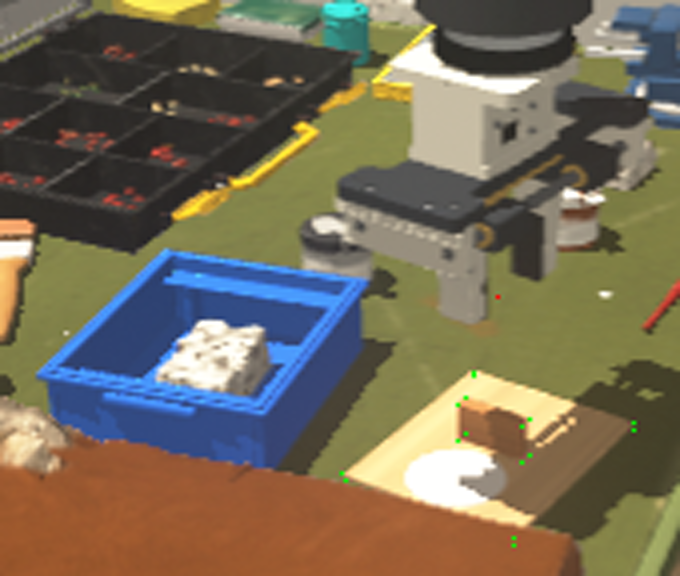

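The rock lies flat on the box floor, and the divider overlay fits well. Before descending I'll check how high the brown board beside it stands, since the gripper body could hit it.

```bash
python3 - <<'E'
from h import *
for uv in[(109,287),(112,230)]:
  for h in(0,.02,.04,.06,.08,.1,.12,.15,.2,.25):
    p=unproj(uv,h,"top");print(uv,h,p.round(3),proj([[*p,h]],"side")[0].round(0))
im=cv2.imread("pics/top0.png");im2=cv2.imread("pics/side0.png")
cv2.imwrite("pics/v5.png",np.hstack([cv2.resize(im[140:310,80:190],(390,600),interpolation=cv2.INTER_CUBIC),cv2.resize(im2[234:384,200:300],(400,600),interpolation=cv2.INTER_CUBIC)]))
E
```

```text
(109, 287) 0 [0.325 0.397] [293. 313.]
(109, 287) 0.02 [0.327 0.391] [293. 303.]
(109, 287) 0.04 [0.329 0.385] [294. 294.]
(109, 287) 0.06 [0.331 0.378] [294. 284.]
(109, 287) 0.08 [0.333 0.372] [294. 274.]
(109, 287) 0.1 [0.335 0.366] [294. 264.]
(109, 287) 0.12 [0.337 0.36 ] [294. 255.]
(109, 287) 0.15 [0.34  0.351] [295. 240.]
(109, 287) 0.2 [0.345 0.335] [295. 215.]
(109, 287) 0.25 [0.35 0.32] [296. 189.]
(112, 230) 0 [0.476 0.394] [228. 295.]
(112, 230) 0.02 [0.476 0.388] [229. 287.]
(112, 230) 0.04 [0.476 0.382] [230. 278.]
(112, 230) 0.06 [0.475 0.375] [231. 269.]
(112, 230) 0.08 [0.475 0.369] [232. 260.]
(112, 230) 0.1 [0.475 0.363] [233. 251.]
(112, 230) 0.12 [0.474 0.357] [234. 241.]
(112, 230) 0.15 [0.474 0.348] [236. 228.]
(112, 230) 0.2 [0.473 0.333] [238. 204.]
(112, 230) 0.25 [0.472 0.317] [241. 180.]
```

View pics/v5.png

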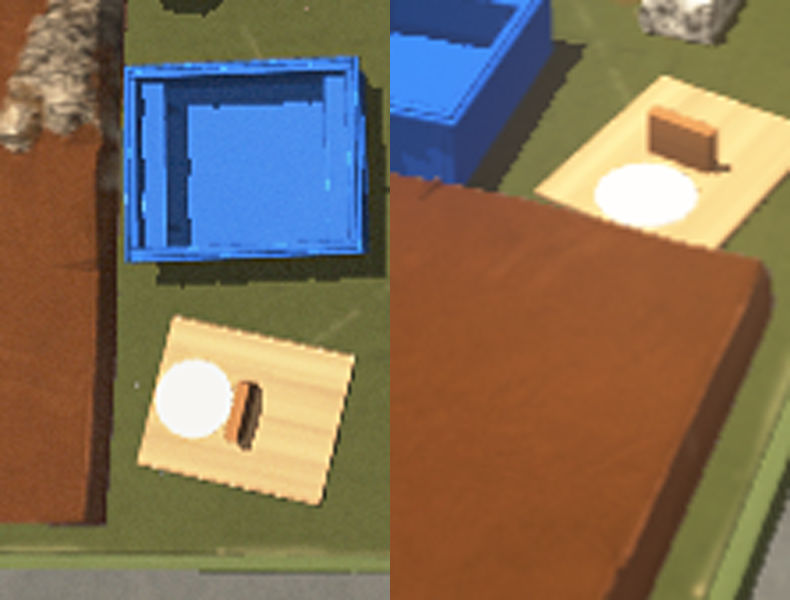

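The board is only about 40 mm high and the gripper body stays above 75 mm, so it clears. Gripping the fin.

Emit:
servo_tool --targets '[{"dx":0.1,"dy":0,"dz":-3,"spin":0.05,"grip":60},{"dx":0.1,"dy":0,"dz":-6,"spin":0.05,"grip":60},{"dx":0.1,"dy":0,"dz":-8,"spin":0.05,"grip":60},{"dx":0.1,"dy":0,"dz":-10,"spin":0.05,"grip":60},{"dx":0.1,"dy":0,"dz":-11,"spin":0.05,"grip":60},{"dx":0.1,"dy":0,"dz":-11.1,"spin":0.05,"grip":60},{"dx":0.1,"dy":0,"dz":-11.1,"spin":0.05,"grip":0},{"dx":0.1,"dy":0,"dz":-11.1,"spin":0.05,"grip":0},{"dx":0.1,"dy":0,"dz":-11.1,"spin":0.05,"grip":0},{"dx":0.1,"dy":0,"dz":-11.1,"spin":0.05,"grip":0}]' --squeeze 30

```text
time_s: 9.05
tcp_pos: [0.408, 0.2918, 0.0124]
eef_rot: [-179.9, -0.0, -13.1]
contact_force: [-0.2, 0.0, -0.7]
gripper_width: 0.0315
```

Emit:
servo_tool --targets '[{"dx":0,"dy":0,"dz":0,"spin":0,"grip":0},{"dx":0,"dy":0,"dz":0,"spin":0,"grip":0},{"dx":0,"dy":0,"dz":0,"spin":0,"grip":0},{"dx":0,"dy":0,"dz":0,"spin":0,"grip":0},{"dx":0,"dy":0,"dz":0,"spin":0,"grip":0},{"dx":0,"dy":0,"dz":0,"spin":0,"grip":0},{"dx":0,"dy":0,"dz":1,"spin":0,"grip":0},{"dx":0,"dy":0,"dz":3,"spin":0,"grip":0},{"dx":0,"dy":0,"dz":7,"spin":0,"grip":0},{"dx":0,"dy":0,"dz":11,"spin":0,"grip":0}]'

```text
time_s: 9.88
tcp_pos: [0.4067, 0.2901, 0.1215]
eef_rot: [179.8, 0.1, -13.1]
contact_force: [0.2, 1.6, -1.4]
gripper_width: 0.0097
```

Emit:
servo_tool --targets '[{"dx":3,"dy":-0.1,"dz":0,"spin":0.05,"grip":0},{"dx":6,"dy":-0.2,"dz":0,"spin":0.1,"grip":0},{"dx":9,"dy":-0.3,"dz":0,"spin":0.15,"grip":0},{"dx":12,"dy":-0.4,"dz":0,"spin":0.2,"grip":0},{"dx":15,"dy":-0.5,"dz":0,"spin":0.25,"grip":0},{"dx":17,"dy":-0.5,"dz":0,"spin":0.27,"grip":0},{"dx":18.5,"dy":-0.5,"dz":0,"spin":0.27,"grip":0},{"dx":18.5,"dy":-0.5,"dz":-1,"spin":0.27,"grip":0},{"dx":18.5,"dy":-0.5,"dz":-2,"spin":0.27,"grip":0},{"dx":18.5,"dy":-0.5,"dz":-2,"spin":0.27,"grip":0}]'

```text
time_s: 10.72
tcp_pos: [0.5905, 0.2851, 0.0982]
eef_rot: [179.9, 0.3, 2.3]
contact_force: [-0.6, 0.8, -2.2]
gripper_width: 0.0099
```

```bash
python3 - <<'E'
from h import *
s=r.get_state();P=np.array(s["tcp_pos"]);print(P,s["eef_rot"])
b=r.capture("side")
def Rz(d): a=np.radians(d);return np.array([[np.cos(a),-np.sin(a),0],[np.sin(a),np.cos(a),0],[0,0,1]])
def dots(Q,c):
    for q in Q:
        p=(proj([q],"side")[0]-[140,150]+.5)*4-.5;cv2.circle(B,tuple(p.round().astype(int)),2,c,-1)
B=cv2.resize(b[150:300,140:320],None,fx=4,fy=4,interpolation=cv2.INTER_CUBIC)
dots(box(.114,.142,0,.005)@Rz(s["eef_rot"][2]).T+[P[0],P[1],P[2]-.0115],(0,0,255))
dots(box(.126,.154,.058,.058)@Rz(2.4).T+[.5925,.2855,0],(0,255,0))
dots(box(.138,.166,0.0,.0)@Rz(2.4).T+[.5925,.2855,0],(0,255,255))
cv2.imwrite("pics/v6.png",B)
E
```

```text
[0.5905307  0.28512706 0.09815731] [179.86314417   0.26311904   2.30061358]
```

View pics/v6.png

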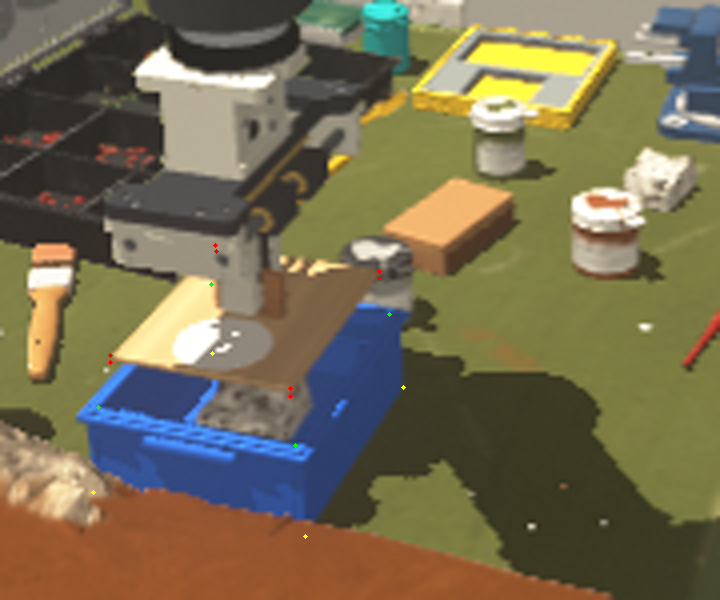

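Projected and seen corners of the plate and box agree to about 2 mm, so I'm lowering the divider.

Emit:
servo_tool --targets '[{"dx":0,"dy":0,"dz":0,"spin":0,"grip":0},{"dx":0,"dy":0,"dz":-1,"spin":0,"grip":0},{"dx":0,"dy":0,"dz":-2,"spin":0,"grip":0},{"dx":0,"dy":0,"dz":-3,"spin":0,"grip":0},{"dx":0,"dy":0,"dz":-3.6,"spin":0,"grip":0},{"dx":0,"dy":0,"dz":-4,"spin":0,"grip":0},{"dx":0,"dy":0,"dz":-4.3,"spin":0,"grip":0},{"dx":0,"dy":0,"dz":-4.4,"spin":0,"grip":0},{"dx":0,"dy":0,"dz":-4.4,"spin":0,"grip":0},{"dx":0,"dy":0,"dz":-4.4,"spin":0,"grip":0}]'

```text
time_s: 11.6
tcp_pos: [0.5926, 0.2863, 0.0579]
eef_rot: [180.0, -0.0, 2.4]
contact_force: [-2.9, -1.5, 4.0]
gripper_width: 0.0096
```

Emit:
servo_tool --targets '[{"dx":0,"dy":0,"dz":0,"spin":0,"grip":35},{"dx":0,"dy":0,"dz":0,"spin":0,"grip":35},{"dx":0,"dy":0,"dz":0,"spin":0,"grip":35},{"dx":0,"dy":0,"dz":1,"spin":0,"grip":35},{"dx":0,"dy":0,"dz":2.5,"spin":0,"grip":35},{"dx":0,"dy":0,"dz":5,"spin":0,"grip":35},{"dx":0,"dy":0,"dz":8,"spin":0,"grip":60},{"dx":0,"dy":0,"dz":12,"spin":0,"grip":100},{"dx":0,"dy":0,"dz":12,"spin":0,"grip":100},{"dx":0,"dy":0,"dz":12,"spin":0,"grip":100}]'

```text
time_s: 12.43
tcp_pos: [0.5943, 0.2875, 0.1817]
eef_rot: [-179.8, -0.3, 2.4]
contact_force: [0.9, 0.5, -1.8]
gripper_width: 0.0518
```

Emit:
servo_tool --targets '[{"dx":-14,"dy":-28.9,"dz":-1.5,"spin":-1.2,"grip":100},{"dx":-14,"dy":-28.9,"dz":-1.5,"spin":-1.2,"grip":100},{"dx":-14,"dy":-28.9,"dz":-1.5,"spin":-1.2,"grip":100},{"dx":-14,"dy":-28.9,"dz":-1.5,"spin":-1.2,"grip":100},{"dx":-14,"dy":-28.9,"dz":-1.5,"spin":-1.2,"grip":100},{"dx":-14,"dy":-28.9,"dz":-1.5,"spin":-1.2,"grip":100},{"dx":-14,"dy":-28.9,"dz":-1.5,"spin":-1.2,"grip":100},{"dx":-14,"dy":-28.9,"dz":-1.5,"spin":-1.2,"grip":100},{"dx":-14,"dy":-28.9,"dz":-1.5,"spin":-1.2,"grip":100},{"dx":-14,"dy":-28.9,"dz":-1.5,"spin":-1.2,"grip":100}]'

```text
time_s: 13.27
tcp_pos: [0.4513, -0.0044, 0.1625]
eef_rot: [180.0, 0.0, -66.9]
contact_force: [0.3, 0.6, 0.3]
gripper_width: 0.0877
```

```bash
python3 - <<'E'
from h import *
s=r.get_state();print(s["tcp_pos"],s["eef_rot"])
a=r.capture("top");b=r.capture("side")
for d in r.cut_out("divider","top")[:2]:
    M["divider"]=[box(.114,.142,0,.005),box(.044,.01,0,.034)];print(d["p"],d["extent"],np.round(fit("divider",d["mask"],z=.046,yaws=[-5,0,5]),4))
cv2.imwrite("pics/v7.png",np.hstack([cv2.resize(a[140:260,100:230],(430,400),interpolation=cv2.INTER_CUBIC),cv2.resize(b[200:300,150:250],(370,400),interpolation=cv2.INTER_CUBIC)]))
E
```

```text
[ 0.45129233 -0.00436545  0.16247875] [ 1.79982175e+02  1.09216040e-02 -6.69290179e+01]
0.82 [123.6, 162.8, 175.1, 211.8] [0.5928 0.2861 2.5213 0.9764]
```

View pics/v7.png

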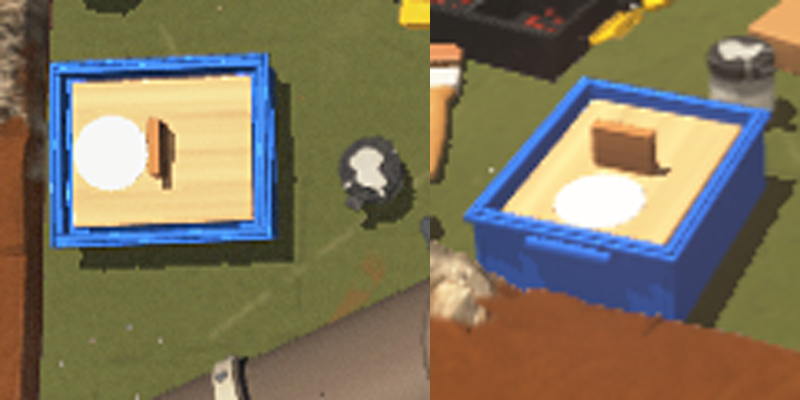

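The divider is seated level; the fit gives (0.593, 0.286, 2.5°), and the mark centre is at about (0.591, 0.326). Now the brown pot, gripped across its y so the tab is clear of the fingers.

Emit:
servo_tool --targets '[{"dx":-0.1,"dy":0,"dz":0,"spin":0.12,"grip":100},{"dx":-0.1,"dy":0,"dz":-1,"spin":0.24,"grip":100},{"dx":-0.1,"dy":0,"dz":-3,"spin":0.36,"grip":100},{"dx":-0.1,"dy":0,"dz":-5,"spin":0.48,"grip":100},{"dx":-0.1,"dy":0,"dz":-7,"spin":0.6,"grip":100},{"dx":-0.1,"dy":0,"dz":-8.5,"spin":0.7,"grip":100},{"dx":-0.1,"dy":0,"dz":-8.5,"spin":0.7,"grip":100},{"dx":-0.1,"dy":0,"dz":-11,"spin":0.7,"grip":100},{"dx":-0.1,"dy":0,"dz":-13.5,"spin":0.7,"grip":100},{"dx":-0.1,"dy":0,"dz":-13.5,"spin":0.7,"grip":100}]'

```text
time_s: 14.25
tcp_pos: [0.4496, -0.0031, 0.0249]
eef_rot: [179.8, 0.2, -26.4]
contact_force: [-0.6, -0.8, 0.2]
gripper_width: 0.0877
```

```bash
python3 - <<'E'
from h import *
s=r.get_state();P=np.array(s["tcp_pos"]);print(P,s["eef_rot"])
b=r.capture("side")
cv2.imwrite("pics/v8.png",cv2.resize(b[120:240,230:390],None,fx=4,fy=4,interpolation=cv2.INTER_CUBIC))
print(proj([P],"side"))
E
```

```text
[ 0.44959126 -0.0031451   0.02485955] [179.76735571   0.2265605  -26.38929154]
[[291.15026726 208.71322796]]
```

View pics/v8.png

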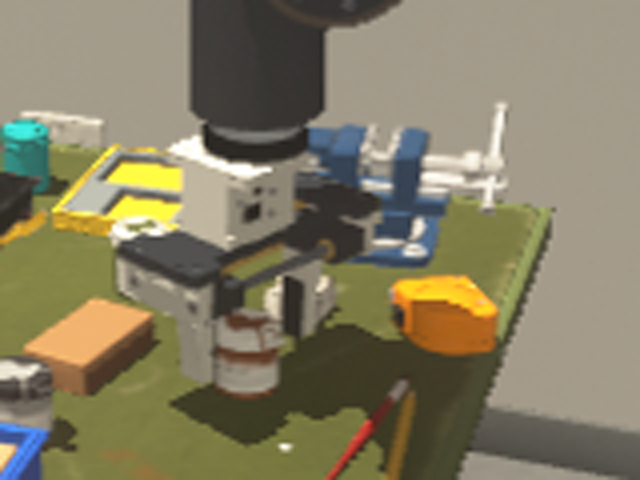

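The fingers straddle the brown pot with nothing else near. Close and lift.

Emit:
servo_tool --targets '[{"dx":0,"dy":0,"dz":0,"spin":0,"grip":0},{"dx":0,"dy":0,"dz":0,"spin":0,"grip":0},{"dx":0,"dy":0,"dz":0,"spin":0,"grip":0},{"dx":0,"dy":0,"dz":0,"spin":0,"grip":0},{"dx":0,"dy":0,"dz":0,"spin":0,"grip":0},{"dx":0,"dy":0,"dz":0,"spin":0,"grip":0},{"dx":0,"dy":0,"dz":0,"spin":0,"grip":0},{"dx":0,"dy":0,"dz":0,"spin":0,"grip":0},{"dx":0,"dy":0,"dz":0,"spin":0,"grip":0},{"dx":0,"dy":0,"dz":0.5,"spin":0,"grip":0}]' --squeeze 20

```text
time_s: 15.13
tcp_pos: [0.4511, -0.0028, 0.0321]
eef_rot: [179.9, 0.1, -26.3]
contact_force: [0.2, -0.7, -0.1]
gripper_width: 0.0478
```

Emit:
servo_tool --targets '[{"dx":0,"dy":0,"dz":2,"spin":0,"grip":0},{"dx":0,"dy":0,"dz":5,"spin":0,"grip":0},{"dx":0,"dy":0,"dz":8,"spin":0,"grip":0},{"dx":0,"dy":0,"dz":11,"spin":0,"grip":0},{"dx":0,"dy":0,"dz":13,"spin":0,"grip":0},{"dx":0,"dy":0,"dz":14,"spin":0,"grip":0},{"dx":0,"dy":0,"dz":14,"spin":0,"grip":0},{"dx":0,"dy":0,"dz":14,"spin":0,"grip":0},{"dx":0,"dy":0,"dz":14,"spin":0,"grip":0},{"dx":0,"dy":0,"dz":14,"spin":0,"grip":0}]'

```text
time_s: 15.97
tcp_pos: [0.4509, -0.0029, 0.1714]
eef_rot: [179.9, 0.1, -26.3]
contact_force: [0.3, -0.5, -1.2]
gripper_width: 0.0477
```

Emit:
servo_tool --targets '[{"dx":1.5,"dy":3.6,"dz":0,"spin":-0.12,"grip":0},{"dx":3,"dy":7.2,"dz":0,"spin":-0.24,"grip":0},{"dx":4.6,"dy":10.8,"dz":0,"spin":-0.36,"grip":0},{"dx":6.1,"dy":14.4,"dz":0,"spin":-0.48,"grip":0},{"dx":7.7,"dy":18,"dz":0,"spin":-0.6,"grip":0},{"dx":9.2,"dy":21.6,"dz":0,"spin":-0.72,"grip":0},{"dx":10.7,"dy":25.2,"dz":0,"spin":-0.84,"grip":0},{"dx":12.3,"dy":28.8,"dz":0,"spin":-0.96,"grip":0},{"dx":13.5,"dy":31.5,"dz":0,"spin":-1.06,"grip":0},{"dx":14,"dy":32.9,"dz":0,"spin":-1.07,"grip":0}]'

```text
time_s: 16.8
tcp_pos: [0.5924, 0.3293, 0.1699]
eef_rot: [179.9, -0.1, -87.9]
contact_force: [0.2, -0.2, -1.2]
gripper_width: 0.0476
```

Emit:
servo_tool --targets '[{"dx":0,"dy":0,"dz":0,"spin":0,"grip":0},{"dx":0,"dy":0,"dz":-1,"spin":0,"grip":0},{"dx":0,"dy":0,"dz":-2.5,"spin":0,"grip":0},{"dx":0,"dy":0,"dz":-4,"spin":0,"grip":0},{"dx":0,"dy":0,"dz":-5.5,"spin":0,"grip":0},{"dx":0,"dy":0,"dz":-6.5,"spin":0,"grip":0},{"dx":0,"dy":0,"dz":-7,"spin":0,"grip":0},{"dx":0,"dy":0,"dz":-7,"spin":0,"grip":0},{"dx":0,"dy":0,"dz":-7,"spin":0,"grip":0},{"dx":0,"dy":0,"dz":-7,"spin":0,"grip":0}]'

```text
time_s: 17.63
tcp_pos: [0.5921, 0.3265, 0.1035]
eef_rot: [-179.9, 0.0, -87.6]
contact_force: [-0.6, -0.2, -0.3]
gripper_width: 0.0478
```

```bash
python3 - <<'E'
from h import *
s=r.get_state();P=np.array(s["tcp_pos"]);print(P,s["eef_rot"])
a=r.capture("top");b=r.capture("side")
cv2.imwrite("pics/v9.png",np.hstack([cv2.resize(a[140:260,80:210],(400,400),interpolation=cv2.INTER_CUBIC),cv2.resize(b[160:290,130:260],(400,400),interpolation=cv2.INTER_CUBIC)]))
E
```

```text
[0.59214283 0.32653439 0.1034611 ] [-1.79934365e+02  3.96816717e-02 -8.75883867e+01]
```

View pics/v9.png

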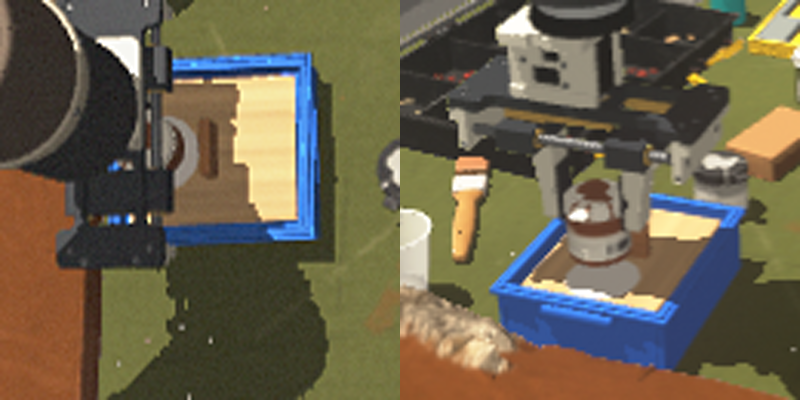

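The pot is upright over the mark. Lower it, then release.

Emit:
servo_tool --targets '[{"dx":0,"dy":0,"dz":-0.8,"spin":0,"grip":0},{"dx":0,"dy":0,"dz":-1.4,"spin":0,"grip":0},{"dx":0,"dy":0,"dz":-1.8,"spin":0,"grip":0},{"dx":0,"dy":0,"dz":-2.1,"spin":0,"grip":0},{"dx":0,"dy":0,"dz":-2.3,"spin":0,"grip":0},{"dx":0,"dy":0,"dz":-2.4,"spin":0,"grip":0},{"dx":0,"dy":0,"dz":-2.5,"spin":0,"grip":0},{"dx":0,"dy":0,"dz":-2.5,"spin":0,"grip":0},{"dx":0,"dy":0,"dz":-2.5,"spin":0,"grip":0},{"dx":0,"dy":0,"dz":-2.5,"spin":0,"grip":0}]'

```text
time_s: 18.57
tcp_pos: [0.5914, 0.3262, 0.079]
eef_rot: [-180.0, -0.0, -87.6]
contact_force: [-5.8, -1.5, 10.9]
gripper_width: 0.0479
```

Emit:
servo_tool --targets '[{"dx":0,"dy":0,"dz":0,"spin":0,"grip":90},{"dx":0,"dy":0,"dz":0,"spin":0,"grip":90},{"dx":0,"dy":0,"dz":0,"spin":0,"grip":90},{"dx":0,"dy":0,"dz":0,"spin":0,"grip":90},{"dx":0,"dy":0,"dz":0,"spin":0,"grip":90},{"dx":0,"dy":0,"dz":1.5,"spin":0,"grip":90},{"dx":0,"dy":0,"dz":4,"spin":0,"grip":90},{"dx":0,"dy":0,"dz":7,"spin":0,"grip":90},{"dx":0,"dy":0,"dz":10,"spin":0,"grip":100},{"dx":0,"dy":0,"dz":11,"spin":0,"grip":100}]'

```text
time_s: 19.4
tcp_pos: [0.5936, 0.3274, 0.1926]
eef_rot: [-179.7, 0.2, -87.6]
contact_force: [-0.1, -0.1, 0.9]
gripper_width: 0.0855
```

Emit:
servo_tool --targets '[{"dx":-1,"dy":-35,"dz":0,"spin":1.1,"grip":100},{"dx":-1,"dy":-35,"dz":0,"spin":1.1,"grip":100},{"dx":-1,"dy":-35,"dz":0,"spin":1.1,"grip":100},{"dx":-1,"dy":-35,"dz":0,"spin":1.1,"grip":100},{"dx":-1,"dy":-35,"dz":0,"spin":1.1,"grip":100},{"dx":-1,"dy":-35,"dz":0,"spin":1.1,"grip":100},{"dx":-1,"dy":-35,"dz":0,"spin":1.1,"grip":100},{"dx":-1,"dy":-35,"dz":0,"spin":1.1,"grip":100},{"dx":-1,"dy":-35,"dz":0,"spin":1.1,"grip":100},{"dx":-1,"dy":-35,"dz":0,"spin":1.1,"grip":100}]'

```text
time_s: 20.23
tcp_pos: [0.581, -0.0276, 0.1876]
eef_rot: [180.0, 0.0, -24.3]
contact_force: [-0.2, 0.9, -0.1]
gripper_width: 0.088
```

```bash
python3 - <<'E'
from h import *
s=r.get_state();P=np.array(s["tcp_pos"]);print(P,s["eef_rot"],s["joints"].round(0))
a=r.capture("top");b=r.capture("side")
for d in r.cut_out("paint_pot1","top"):
    e=d["extent"];u,v=(e[0]+e[2])/2,(e[1]+e[3])/2
    if u<170: print(d["p"],e,np.round(fit("paint_pot1",d["mask"],z=.051,yaws=range(60,130,15)),4))
cv2.imwrite("pics/v10.png",np.hstack([cv2.resize(a[140:240,100:200],(400,400),interpolation=cv2.INTER_CUBIC),cv2.resize(b[180:290,140:250],(400,400),interpolation=cv2.INTER_CUBIC)]))
E
```

```text
[ 0.58103811 -0.02759534  0.18756631] [ 1.79971876e+02  5.27738140e-03 -2.42651705e+01] [ 17.  13. -15.   0. -62.  49.]
```

View pics/v10.png

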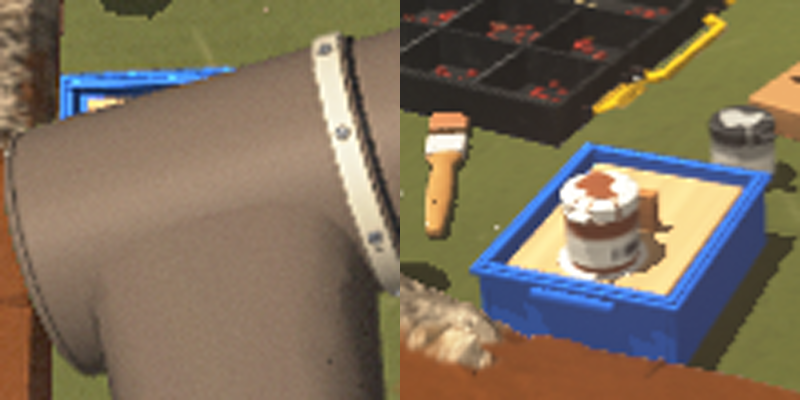

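The brown pot stands upright on the mark. Next, the olive pot.

Emit:
servo_tool --targets '[{"dx":-0.4,"dy":-4,"dz":0,"spin":0.12,"grip":100},{"dx":-0.4,"dy":-8,"dz":-1,"spin":0.24,"grip":100},{"dx":-0.4,"dy":-10,"dz":-3,"spin":0.36,"grip":100},{"dx":-0.4,"dy":-10,"dz":-5,"spin":0.48,"grip":100},{"dx":-0.4,"dy":-10,"dz":-7,"spin":0.51,"grip":100},{"dx":-0.4,"dy":-10,"dz":-9,"spin":0.51,"grip":100},{"dx":-0.4,"dy":-10,"dz":-9.5,"spin":0.51,"grip":100},{"dx":-0.4,"dy":-10,"dz":-9.5,"spin":0.51,"grip":100},{"dx":-0.4,"dy":-10,"dz":-9.5,"spin":0.51,"grip":100},{"dx":-0.4,"dy":-10,"dz":-9.5,"spin":0.51,"grip":100}]'

```text
time_s: 21.22
tcp_pos: [0.5788, -0.123, 0.0939]
eef_rot: [180.0, -0.1, 4.7]
contact_force: [-0.4, 0.6, -0.4]
gripper_width: 0.0875
```

```bash
python3 - <<'E'
from h import *
s=r.get_state();P=np.array(s["tcp_pos"]);print(P,s["eef_rot"])
b=r.capture("side")
B=cv2.resize(b[110:220,210:330],None,fx=5,fy=5,interpolation=cv2.INTER_CUBIC)
y=np.radians(s["eef_rot"][2]+90);d=np.array([np.cos(y),np.sin(y),0])
for q,c in[([.5773,-.1244,.061],(0,255,0)),([.5773,-.1244,0],(0,255,0)),(P-[0,0,P[2]-.061],(0,0,255)),(P+d*.044,(255,0,0)),(P-d*.044,(255,0,0))]:
    p=(proj([q],"side")[0]-[210,110]+.5)*5;cv2.circle(B,tuple(p.astype(int)),3,c,-1)
cv2.imwrite("pics/v11.png",B)
E
```

```text
[ 0.578808   -0.12302892  0.09390873] [ 1.79983265e+02 -1.12946047e-01  4.69177754e+00]
```

View pics/v11.png

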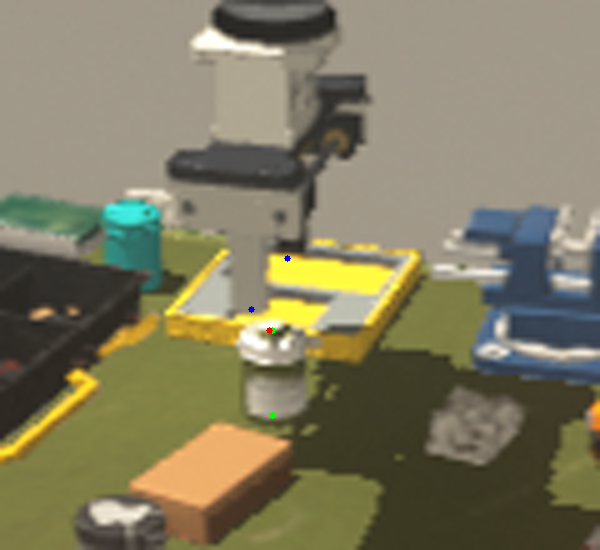

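The olive cap is right under the TCP; the turquoise look-alike is well away at about (237,160). Descend and grip.

Emit:
servo_tool --targets '[{"dx":-0.1,"dy":-0.1,"dz":-2.5,"spin":0,"grip":100},{"dx":-0.1,"dy":-0.1,"dz":-4.5,"spin":0,"grip":100},{"dx":-0.1,"dy":-0.1,"dz":-6,"spin":0,"grip":100},{"dx":-0.1,"dy":-0.1,"dz":-6.4,"spin":0,"grip":100},{"dx":-0.1,"dy":-0.1,"dz":-6.4,"spin":0,"grip":100},{"dx":-0.1,"dy":-0.1,"dz":-6.4,"spin":0,"grip":0},{"dx":-0.1,"dy":-0.1,"dz":-6.4,"spin":0,"grip":0},{"dx":-0.1,"dy":-0.1,"dz":-6.4,"spin":0,"grip":0},{"dx":-0.1,"dy":-0.1,"dz":-6.4,"spin":0,"grip":0},{"dx":-0.1,"dy":-0.1,"dz":-6.4,"spin":0,"grip":0}]' --squeeze 20

```text
time_s: 22.1
tcp_pos: [0.577, -0.1246, 0.0293]
eef_rot: [180.0, -0.1, 4.7]
contact_force: [-0.0, -0.2, -0.3]
gripper_width: 0.0598
```

Emit:
servo_tool --targets '[{"dx":0,"dy":0,"dz":0,"spin":0,"grip":0},{"dx":0,"dy":0,"dz":0,"spin":0,"grip":0},{"dx":0,"dy":0,"dz":0,"spin":0,"grip":0},{"dx":0,"dy":0,"dz":0,"spin":0,"grip":0},{"dx":0,"dy":0,"dz":0,"spin":0,"grip":0},{"dx":0,"dy":0,"dz":0,"spin":0,"grip":0},{"dx":0,"dy":0,"dz":0,"spin":0,"grip":0},{"dx":0,"dy":0,"dz":1,"spin":0,"grip":0},{"dx":0,"dy":0,"dz":4,"spin":0,"grip":0},{"dx":0,"dy":0,"dz":8,"spin":0,"grip":0}]'

```text
time_s: 22.93
tcp_pos: [0.574, -0.1246, 0.1067]
eef_rot: [-180.0, 0.4, 4.6]
contact_force: [1.1, 0.4, -1.1]
gripper_width: 0.0417
```

Emit:
servo_tool --targets '[{"dx":1,"dy":-3,"dz":0,"spin":-0.05,"grip":0},{"dx":2,"dy":-6,"dz":0,"spin":-0.05,"grip":0},{"dx":3,"dy":-9,"dz":0,"spin":-0.05,"grip":0},{"dx":4,"dy":-12,"dz":0,"spin":-0.05,"grip":0},{"dx":4.4,"dy":-13.6,"dz":0,"spin":-0.05,"grip":0},{"dx":4.4,"dy":-13.6,"dz":0,"spin":-0.05,"grip":0},{"dx":4.4,"dy":-13.6,"dz":-2,"spin":-0.05,"grip":0},{"dx":4.4,"dy":-13.6,"dz":-4,"spin":-0.05,"grip":0},{"dx":4.4,"dy":-13.6,"dz":-4,"spin":-0.05,"grip":0},{"dx":4.4,"dy":-13.6,"dz":-4,"spin":-0.05,"grip":0}]'

```text
time_s: 23.77
tcp_pos: [0.6196, -0.26, 0.0679]
eef_rot: [-180.0, 0.2, 1.8]
contact_force: [0.8, -0.8, -0.9]
gripper_width: 0.0414
```

```bash
python3 - <<'E'
from h import *
s=r.get_state();P=np.array(s["tcp_pos"]);print(P,s["eef_rot"])
im=cv2.imread("pics/top0.png");hsv=cv2.cvtColor(im,cv2.COLOR_BGR2HSV)
y=np.zeros(im.shape[:2],np.uint8);y[145:208,335:405]=((hsv[...,0]>22)&(hsv[...,0]<36)&(hsv[...,1]>180)&(hsv[...,2]>150))[145:208,335:405]
n,l,st,c=cv2.connectedComponentsWithStats(y)
for k in range(1,n):
    if st[k,4]>80:
        x,yy,w,h=st[k,:4];C=[unproj((a-.5,b-.5),.006 if st[k,2]<50 else .018,"top") for a,b in((x,yy),(x+w,yy+h))];print(st[k],np.round(C,4).tolist(),np.mean(C,0).round(4))
b=r.capture("side")
B=cv2.resize(b[110:210,200:320],None,fx=5,fy=5,interpolation=cv2.INTER_CUBIC)
a=np.radians(1.7);R=np.array([[np.cos(a),-np.sin(a),0],[np.sin(a),np.cos(a),0],[0,0,1]])
for q in np.vstack([box(.062,.062,.016,.016)+[0,.04,0],box(.141,.166,.018,.018)]):
    p=(proj([R@q+[.6219,-.3001,0]],"side")[0]-[200,110]+.5)*5;cv2.circle(B,tuple(p.astype(int)),3,(0,0,255),-1)
cv2.imwrite("pics/v12.png",B)
E
```

```text
[ 0.61958136 -0.25998857  0.06787738] [-1.79968509e+02  1.67930933e-01  1.80364397e+00]
```

View pics/v12.png

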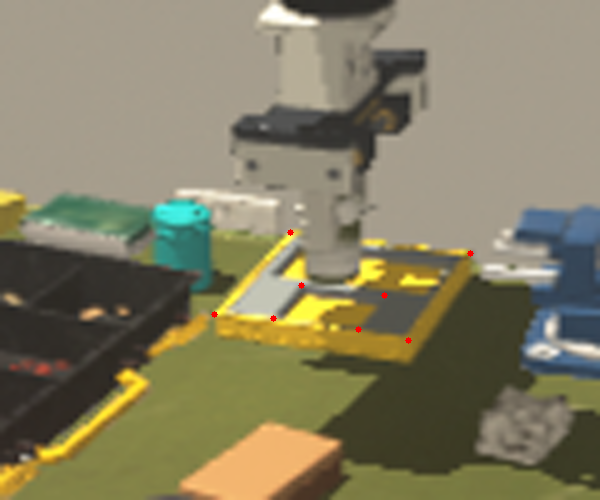

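The tray overlay matches and the pot hangs over the square recess. Lower and check.

Emit:
servo_tool --targets '[{"dx":0,"dy":0,"dz":-1,"spin":0,"grip":0},{"dx":0,"dy":0,"dz":-2,"spin":0,"grip":0},{"dx":0,"dy":0,"dz":-2.6,"spin":0,"grip":0},{"dx":0,"dy":0,"dz":-3,"spin":0,"grip":0},{"dx":0,"dy":0,"dz":-3.2,"spin":0,"grip":0},{"dx":0,"dy":0,"dz":-3.4,"spin":0,"grip":0},{"dx":0,"dy":0,"dz":-3.4,"spin":0,"grip":0},{"dx":0,"dy":0,"dz":-3.4,"spin":0,"grip":0},{"dx":0,"dy":0,"dz":-3.4,"spin":0,"grip":0},{"dx":0,"dy":0,"dz":-3.4,"spin":0,"grip":0}]'

```text
time_s: 24.65
tcp_pos: [0.6208, -0.2607, 0.0347]
eef_rot: [180.0, -0.0, 1.8]
contact_force: [0.3, 0.8, -0.8]
gripper_width: 0.0413
```

Emit:
servo_tool --targets '[{"dx":0,"dy":0,"dz":-0.1,"spin":0,"grip":0},{"dx":0,"dy":0,"dz":-0.1,"spin":0,"grip":0},{"dx":0,"dy":0,"dz":-0.1,"spin":0,"grip":90},{"dx":0,"dy":0,"dz":-0.1,"spin":0,"grip":90},{"dx":0,"dy":0,"dz":-0.1,"spin":0,"grip":90},{"dx":0,"dy":0,"dz":-0.1,"spin":0,"grip":90},{"dx":0,"dy":0,"dz":-0.1,"spin":0,"grip":90},{"dx":0,"dy":0,"dz":-0.1,"spin":0,"grip":90},{"dx":0,"dy":0,"dz":2,"spin":0,"grip":90},{"dx":0,"dy":0,"dz":5,"spin":0,"grip":90}]'

```text
time_s: 25.48
tcp_pos: [0.6184, -0.2601, 0.0817]
eef_rot: [-179.9, 0.4, 1.8]
contact_force: [0.5, 0.1, -0.3]
gripper_width: 0.0784
```

Emit:
servo_tool --targets '[{"dx":0,"dy":0,"dz":4,"spin":0,"grip":100},{"dx":0,"dy":0,"dz":8,"spin":0,"grip":100},{"dx":-5,"dy":26.1,"dz":8,"spin":1.34,"grip":100},{"dx":-5,"dy":26.1,"dz":8,"spin":1.34,"grip":100},{"dx":-5,"dy":26.1,"dz":8,"spin":1.34,"grip":100},{"dx":-5,"dy":26.1,"dz":8,"spin":1.34,"grip":100},{"dx":-5,"dy":26.1,"dz":8,"spin":1.34,"grip":100},{"dx":-5,"dy":26.1,"dz":8,"spin":1.34,"grip":100},{"dx":-5,"dy":26.1,"dz":8,"spin":1.34,"grip":100},{"dx":-5,"dy":26.1,"dz":8,"spin":1.34,"grip":100}]'

```text
time_s: 26.32
tcp_pos: [0.5702, 0.0039, 0.165]
eef_rot: [180.0, -0.1, 59.7]
contact_force: [-0.5, -0.4, -0.1]
gripper_width: 0.0875
```

```bash
python3 - <<'E'
from h import *
s=r.get_state();P=np.array(s["tcp_pos"]);print(P,s["eef_rot"],s["joints"].round())
a=r.capture("top");b=r.capture("side")
for d in r.cut_out("paint_pot3","top"):
    e=d["extent"];u,v=(e[0]+e[2])/2,(e[1]+e[3])/2
    if u>330 and v>150: print(d["p"],e,np.round(fit("paint_pot3",d["mask"],z=.006,yaws=range(150,211,15)),4))
cv2.imwrite("pics/v13.png",np.hstack([cv2.resize(a[140:220,320:420],(400,320),interpolation=cv2.INTER_CUBIC),cv2.resize(b[140:220,210:310],(400,320),interpolation=cv2.INTER_CUBIC)]))
E
```

```text
[0.57015695 0.00386018 0.16499141] [ 1.79980011e+02 -5.63260333e-02  5.96597236e+01] [ 20.  13. -18.  -0. -59. 130.]
0.73 [349.2, 164.9, 371.8, 185.6] [  0.6227  -0.2614 184.0054   0.8956]
```

The viewing limit is reached, so from here I go by numbers. The olive pot fits at (0.6227, -0.2614), which in the tray frame is x≈0, y≈+0.039. Next, the sanding block.

Emit:
servo_tool --targets '[{"dx":0,"dy":0,"dz":0,"spin":0.12,"grip":100},{"dx":0,"dy":0,"dz":0,"spin":0.24,"grip":100},{"dx":0,"dy":0,"dz":-2,"spin":0.34,"grip":100},{"dx":0,"dy":0,"dz":-5,"spin":0.34,"grip":100},{"dx":0,"dy":0,"dz":-8,"spin":0.34,"grip":100},{"dx":0,"dy":0,"dz":-11,"spin":0.34,"grip":100},{"dx":0,"dy":0,"dz":-13,"spin":0.34,"grip":100},{"dx":0,"dy":0,"dz":-14.5,"spin":0.34,"grip":100},{"dx":0,"dy":0,"dz":-14.9,"spin":0.34,"grip":100},{"dx":0,"dy":0,"dz":-14.9,"spin":0.34,"grip":100}]'

```text
time_s: 27.3
tcp_pos: [0.57, -0.0007, 0.0143]
eef_rot: [-179.9, 0.1, 78.3]
contact_force: [0.5, 0.6, -0.0]
gripper_width: 0.088
```

Emit:
servo_tool --targets '[{"dx":0,"dy":0,"dz":0,"spin":0,"grip":0},{"dx":0,"dy":0,"dz":0,"spin":0,"grip":0},{"dx":0,"dy":0,"dz":0,"spin":0,"grip":0},{"dx":0,"dy":0,"dz":0,"spin":0,"grip":0},{"dx":0,"dy":0,"dz":0,"spin":0,"grip":0},{"dx":0,"dy":0,"dz":0,"spin":0,"grip":0},{"dx":0,"dy":0,"dz":0,"spin":0,"grip":0},{"dx":0,"dy":0,"dz":0,"spin":0,"grip":0},{"dx":0,"dy":0,"dz":0,"spin":0,"grip":0},{"dx":0,"dy":0,"dz":0,"spin":0,"grip":0}]' --squeeze 25

```text
time_s: 28.13
tcp_pos: [0.5713, 0.0006, 0.0163]
eef_rot: [179.9, -0.0, 78.6]
contact_force: [-1.4, 1.0, 6.4]
gripper_width: 0.0557
```

Emit:
servo_tool --targets '[{"dx":0,"dy":0,"dz":1,"spin":0,"grip":0},{"dx":0,"dy":0,"dz":3,"spin":0,"grip":0},{"dx":0,"dy":0,"dz":6,"spin":0,"grip":0},{"dx":0,"dy":0,"dz":9,"spin":0,"grip":0},{"dx":0,"dy":0,"dz":12,"spin":0,"grip":0},{"dx":0,"dy":0,"dz":12.5,"spin":0,"grip":0},{"dx":0,"dy":0,"dz":12.5,"spin":-0.1,"grip":0},{"dx":0,"dy":0,"dz":12.5,"spin":-0.2,"grip":0},{"dx":0,"dy":0,"dz":12.5,"spin":-0.3,"grip":0},{"dx":0,"dy":0,"dz":12.5,"spin":-0.4,"grip":0}]'

```text
time_s: 28.97
tcp_pos: [0.5703, 0.0004, 0.1409]
eef_rot: [-180.0, -0.0, 55.4]
contact_force: [-0.1, -0.6, -1.1]
gripper_width: 0.0554
```

Emit:
servo_tool --targets '[{"dx":0.5,"dy":-3.5,"dz":0,"spin":-0.1,"grip":0},{"dx":1,"dy":-7,"dz":0,"spin":-0.2,"grip":0},{"dx":1.5,"dy":-10.5,"dz":0,"spin":-0.3,"grip":0},{"dx":2,"dy":-14,"dz":0,"spin":-0.4,"grip":0},{"dx":2.5,"dy":-17.5,"dz":0,"spin":-0.5,"grip":0},{"dx":3,"dy":-21,"dz":0,"spin":-0.6,"grip":0},{"dx":3.5,"dy":-24.5,"dz":0,"spin":-0.7,"grip":0},{"dx":4.2,"dy":-28,"dz":0,"spin":-0.8,"grip":0},{"dx":4.8,"dy":-31.5,"dz":0,"spin":-0.9,"grip":0},{"dx":5.1,"dy":-34,"dz":0,"spin":-0.94,"grip":0}]'

```text
time_s: 29.8
tcp_pos: [0.6215, -0.3424, 0.1404]
eef_rot: [180.0, 0.0, 1.4]
contact_force: [0.6, 0.2, -0.3]
gripper_width: 0.0558
```

Emit:
servo_tool --targets '[{"dx":0.05,"dy":0,"dz":0,"spin":0,"grip":0},{"dx":0.05,"dy":0,"dz":-1,"spin":0,"grip":0},{"dx":0.05,"dy":0,"dz":-3,"spin":0,"grip":0},{"dx":0.05,"dy":0,"dz":-5,"spin":0,"grip":0},{"dx":0.05,"dy":0,"dz":-7,"spin":0,"grip":0},{"dx":0.05,"dy":0,"dz":-8,"spin":0,"grip":0},{"dx":0.05,"dy":0,"dz":-8.5,"spin":0,"grip":0},{"dx":0.05,"dy":0,"dz":-8.5,"spin":0,"grip":0},{"dx":0.05,"dy":0,"dz":-8.5,"spin":0,"grip":0},{"dx":0.05,"dy":0,"dz":-8.5,"spin":0,"grip":0}]'

```text
time_s: 30.63
tcp_pos: [0.623, -0.3397, 0.057]
eef_rot: [180.0, -0.1, 1.8]
contact_force: [0.2, -0.0, -1.2]
gripper_width: 0.0559
```

```bash
python3 - <<'E'
from h import *
s=r.get_state();P=np.array(s["tcp_pos"]);print(P,s["eef_rot"],s["gripper_width"])
b=r.capture("side");hsv=cv2.cvtColor(b,cv2.COLOR_BGR2HSV)
for d in r.cut_out("sanding_block","side"):
    m=d["mask"];print(round(d["p"],2),d["extent"],m.sum())
    q=box(.056,.101,0,.026);a=np.radians(s["eef_rot"][2]+90);R=np.array([[np.cos(a),-np.sin(a),0],[np.sin(a),np.cos(a),0],[0,0,1]])
    p=proj(q@R.T+[P[0],P[1],P[2]-.016],"side");print(p.min(0).round(1),p.max(0).round(1))
E
```

```text
[ 0.62302481 -0.33966553  0.05695912] [ 1.79954509e+02 -1.02570259e-01  1.82616929e+00] 0.055876970732241966
0.64 [257.4, 142.9, 287.2, 160.6] 243
[256.5 145.7] [287.7 160.7]
```

The detected extent matches the prediction, so the block is held straight. Lower.

Emit:
servo_tool --targets '[{"dx":0,"dy":0,"dz":-1,"spin":0,"grip":0},{"dx":0,"dy":0,"dz":-1.8,"spin":0,"grip":0},{"dx":0,"dy":0,"dz":-2.4,"spin":0,"grip":0},{"dx":0,"dy":0,"dz":-2.8,"spin":0,"grip":0},{"dx":0,"dy":0,"dz":-3.1,"spin":0,"grip":0},{"dx":0,"dy":0,"dz":-3.3,"spin":0,"grip":0},{"dx":0,"dy":0,"dz":-3.5,"spin":0,"grip":0},{"dx":0,"dy":0,"dz":-3.5,"spin":0,"grip":0},{"dx":0,"dy":0,"dz":-3.5,"spin":0,"grip":0},{"dx":0,"dy":0,"dz":-3.5,"spin":0,"grip":0}]'

```text
time_s: 31.57
tcp_pos: [0.6218, -0.3395, 0.0223]
eef_rot: [180.0, 0.0, 1.8]
contact_force: [-6.1, 4.0, 12.1]
gripper_width: 0.0556
```

Contact came at the expected floor height. Release with a small opening, lift and retreat.

Emit:
servo_tool --targets '[{"dx":0,"dy":0,"dz":0,"spin":0,"grip":72},{"dx":0,"dy":0,"dz":0,"spin":0,"grip":72},{"dx":0,"dy":0,"dz":0,"spin":0,"grip":72},{"dx":0,"dy":0,"dz":0,"spin":0,"grip":72},{"dx":0,"dy":0,"dz":0.5,"spin":0,"grip":72},{"dx":0,"dy":0,"dz":2,"spin":0,"grip":72},{"dx":0,"dy":0,"dz":5,"spin":0,"grip":72},{"dx":0,"dy":0,"dz":9,"spin":0,"grip":72},{"dx":0,"dy":0,"dz":13,"spin":0,"grip":72},{"dx":0,"dy":0,"dz":16,"spin":0,"grip":72}]'

```text
time_s: 32.4
tcp_pos: [0.6228, -0.3402, 0.1846]
eef_rot: [179.9, -0.1, 1.8]
contact_force: [1.0, -0.2, 0.4]
gripper_width: 0.0631
```

Emit:
servo_tool --targets '[{"dx":-12,"dy":34,"dz":6,"spin":0,"grip":72},{"dx":-12,"dy":34,"dz":6,"spin":0,"grip":72},{"dx":-12,"dy":34,"dz":6,"spin":0,"grip":72},{"dx":-12,"dy":34,"dz":6,"spin":0,"grip":72},{"dx":-12,"dy":34,"dz":6,"spin":0,"grip":72},{"dx":-12,"dy":34,"dz":6,"spin":0,"grip":72},{"dx":-12,"dy":34,"dz":6,"spin":0,"grip":72},{"dx":-12,"dy":34,"dz":6,"spin":0,"grip":72},{"dx":-12,"dy":34,"dz":6,"spin":0,"grip":72},{"dx":-12,"dy":34,"dz":6,"spin":0,"grip":72}]'

```text
time_s: 33.23
tcp_pos: [0.5014, 0.0044, 0.2427]
eef_rot: [-179.9, -0.2, 2.0]
contact_force: [0.1, -0.3, 0.7]
gripper_width: 0.0631
```

```bash
cat > chk.py <<'E'
from h import *
s=r.get_state();print(s["time_s"],s["tcp_pos"],s["contact_force"])
a=r.capture("top");b=r.capture("side")
def show(n,cam,z,ok,yaws):
    ds=[d for d in r.cut_out(n,cam) if ok((d["extent"][0]+d["extent"][2])/2,(d["extent"][1]+d["extent"][3])/2)]
    if ds: print(n,cam,round(ds[0]["p"],2),np.round(ds[0]["extent"]),np.round(fit(n,ds[0]["mask"],cam,z=z,yaws=yaws),4))
    else: print(n,cam,"none")
show("sanding_block","top",.006,lambda u,v:u>330,range(60,121,15))
show("paint_pot3","top",.006,lambda u,v:u>330 and v>150,range(150,211,15))
show("paint_pot1","top",.051,lambda u,v:u<180,range(60,121,15))
show("divider","top",.046,lambda u,v:u<180,[-5,0,5])
show("paint_pot1","side",.051,lambda u,v:180<u<225 and v>215,range(60,121,15))
show("paint_pot3","side",.006,lambda u,v:235<u<290 and v>150,range(150,211,15))
show("sanding_block","side",.006,lambda u,v:True,range(60,121,15))
E
python3 chk.py
```

```text
33.2333 [0.50138457 0.0043627  0.24270455] [ 0.06567186 -0.26603996  0.65578149]
sanding_block top 0.56 [376. 156. 400. 197.] [ 0.6194 -0.3378 90.7601  0.9205]
paint_pot3 top 0.63 [348. 164. 370. 184.] [  0.6216  -0.2592 184.4749   0.9172]
paint_pot1 top 0.57 [115. 175. 142. 196.] [ 0.5901  0.327  92.9025  0.9318]
divider top 0.56 [121. 162. 177. 208.] [0.5928 0.2861 2.2344 0.8145]
paint_pot1 side 0.69 [184. 228. 206. 254.] [ 0.5906  0.326  88.0001  0.8906]
paint_pot3 side 0.57 [260. 157. 272. 176.] [  0.6207  -0.2607 134.8544   0.8663]
sanding_block side 0.74 [260. 153. 286. 168.] [ 0.6172 -0.359  44.1249  0.5181]
```

```bash
python3 - <<'E'
from h import *
a=np.radians(91.2);R=np.array([[np.cos(a),-np.sin(a),0],[np.sin(a),np.cos(a),0],[0,0,1]])
for z in(.006,.016):
  for cam in("top","side"):
    p=proj(box(.056,.101,0,.026)@R.T+[.621,-.3388,z],cam);print(z,cam,p.min(0).round(1),p.max(0).round(1))
r.capture("top")
for n in("paint_pot2","rock_cast2"):
    for d in r.cut_out(n,"top"):print(n,round(d["p"],2),np.round(d["extent"]))
s=r.get_state();print(s["contact_force"],s["time_s"],np.abs(s["qd"]).max())
r.close_job()
E
```

```text
0.006 top [373.1 156.7] [398.3 195.9]
0.006 side [257.  154.6] [287.9 170. ]
0.016 top [373.9 156. ] [399.4 195.5]
0.016 side [257.  152.1] [288.  167.4]
paint_pot2 0.82 [117. 177. 143. 195.]
paint_pot2 0.75 [362. 119. 381. 135.]
paint_pot2 0.67 [349. 166. 371. 184.]
paint_pot2 0.38 [110. 157. 185. 218.]
rock_cast2 0.65 [297. 233. 316. 248.]
[0.23954263 0.31693554 0.38971251] 33.8333 0.30943129239955813
the job is handed in; nothing more can be done
```

Both kits are packed and I handed the job in at about 34 s. No verdict is reported. My last checks found nothing out of tolerance, but two points are not fully confirmed.

**Blue box**
- The side picture showed the large rock flat on the floor before the divider went in.
- The divider is seated on the ledges at about (0.593, 0.286), yaw 2.5°. That is within about 1 mm of my measured box centre.
- The brown pot stands upright on the mark. Both cameras place it at about (0.590, 0.326–0.327), within about 1 mm of the mark's centre.

**Yellow tray**
- The olive pot is in the square recess, at about x 0, y +0.040 in the tray's frame.
- The sanding block is in the long recess, at about x −0.003, y −0.038. It met resistance at the floor height of 6 mm, not at the foam.

**Checks that failed or disagreed**
- **Sanding block height:** the side-camera fit was poor (overlap 0.52) because the olive pot hides part of the block. The visible outline did not clearly separate the recess floor from the foam, so I relied on the contact height when lowering and the top-camera fit.
- **Black pot:** the final top-camera search did not report it. The arm was probably covering it. It looked unmoved in the last side pictures I viewed, before the olive pot and block were moved, and nothing came near it after that.
- **Small rock:** it was found in its starting place.
- **Pictures:** I reached the 16-picture viewing limit after placing the olive pot. Its release and the whole sanding-block step were checked by numbers only.

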